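# Unclamp terminal modules and take them to the test station

### The arm

A 6-joint arm with a two-finger parallel gripper is mounted at the origin on the work surface. World frame = base frame: x ahead of the robot, y to its left, z up, the work surface at z = 0. Lengths are in m, angles in rad, forces in N, time in s.
With the tool pointing down it reaches from about 0.15 to 0.775 m from the base axis. Payload 6.1 kg.
Tool frame: the origin (TCP) lies at the very end of the fingers, on their centre line; the grasp point (between the pads) lies 19 mm behind it; z points along the fingers, y is the direction in which the jaws open and shut (so a half turn about z gives the same grasp; the last joint's range is limited). The gripper opens to 85 mm and grips with 20 to 120 N. Pads are 22 mm wide; open, the fingers measure 114 mm over their backs; the gripper's body (76 mm by 85 mm) begins 54 mm behind the grasp point. The pads swing forward as they close: fully open they stand 13 mm farther back than shut.
Start: joints at [-1.164, 0.126, -0.04, 1.405, 0, 1.571], TCP at [0.208, -0.482, 0.231] pointing down, gripper open.
Joint ranges: [-2.72, 2.72], [-0.95, 1.95], [-1.27, 1.35], [-1.78, 2.02], [-1.46, 1.47], [-3.14, 3.14]. Speed limits (rad/s): [2.39, 2.39, 3.01, 3.14, 3.14, 3.14].

### API

Orientations are given as a unit quaternion [w, x, y, z].
In Python, from plant import ctrl, optics, workorder gives the robot as it stands. The module is installed in compiled form; this text tells all that it offers.
- The arm moves only by the tool carry_out, never from a script. Its arguments are lists of equal length, an entry for each row: "gripper": the opening in per cent of the stroke, from 0 (shut) to 100 (fully open); "travel": the shift along the tool's x, y, z in m, a list of three; "twist": the turn, a rotation vector about the tool's x, y, z in degrees, a list of three. In form: {"gripper": [gripper, ...], "travel": [[tx, ty, tz], ...], "twist": [[rx, ry, rz], ...]}. A call has exactly 8 rows; each row shifts and turns the commanded pose from where the row before left it, along the tool's axes as they then stand; what a row does not reach is not made up. A row lasts 1/8 s, in which the tool goes at most 62.5 mm and 10.7 degrees, less where a joint would pass 70% of its speed; a pose out of reach is approached as far as the arm can. A call with a gripper value outside its range is refused whole. The fingers move at their own pace and stop on an object; "grip_force" is the grip in N (left out, the last holds). Time passes only in rows, so rows that do not move let the fingers close, or fill a call up. It gives the time, the measured TCP pose, the force and the opening at its end, in the units of the state.
- ctrl.read_state(): the state, without advancing time (a new reading comes with each control period).
- optics.grab_frame(name): name is "scene" or "top" or "wrist"; returns (picture, depth): 420x560x3 uint8, red, green, blue; 420x560 float32, m along the optical axis (not along the pixel's ray), 0 where there is no reading.
- optics.camera_model(name): a dict with "fx", "fy", "cx", "cy" (pixels), "origin" and "orientation" of the camera in the world. Camera axes: x right, y down, z forward; pixel columns grow to the right and rows downward; lengths in m; the calibration is good to about 2 mm. A picture is of the moment at which its call begins: read the wrist's pose just before it. camera_model takes no time and is no camera call; for the wrist camera it gives the pose at the moment of the call.
- workorder.finish_job(): hands the job in, once; it reports no verdict.
The state is a dict: "time": time; "joint_positions": joint angles; "joint_vel": joint speeds; "tau": joint torques, N m; "eef_pos": TCP position; "ee_rot": TCP orientation; "ft_force": force on the tool from outside, world axes, zero at the start; "ft_torque": the same for the moment, N m; "grip_width": finger opening in m.
Only numpy, scipy, OpenCV 4.12 (cv2) and the standard library are available. Lean on these libraries where they do the work, as an engineer would, in place of code of your own. Each camera call takes 0.05 s, during which the arm holds its last target. There are 200 camera calls.

### The job

Release the jig by unscrewing its red clamp screw all the way (it has a left-hand thread, so it loosens clockwise), draw every terminal module out from under the raised bar and lay them all flat, right way up, in the plywood tray where it stands. Then lift the loaded tray and carry it level to the blue mat, set it down square and centred on the mat, and screw the empty clamp fully down again. Leave the red block, the mug and the jar where they are.

Things in the scene. Friction and masses are not known exactly. Their poses are not given: they have to be found in the camera images.
- jig: Jig fixed to the bench: plywood base 18 mm thick, x -48 to +78, y -165 to +165 mm; origin on the bench. Modules lie on it in up to four places, origins at x = +23, y = -126, -60, +60, +126 mm, their x along the jig's x, red ribs 6 mm high between them. The clamp bar stops their heels: they come out only along the jig's -x, under the raised bar, 45 mm before being lifted.
- bar_mid (a point): Middle of the underside of the aluminium clamp bar (16 mm wide in x, 322 mm long in y, 20 mm high), at jig x = +45, y = 0 mm; it runs along jig y between the modules' blocks and heels, on two steel guide pins at y = +-153 mm, tops 80 mm above the bench. Its underside is 25 mm above the bench when the screw is tight and 38 mm when fully loose.
- screw (a joint): Turning of the red clamp screw, rad: 0 = fully tight, 4.2 = fully loose (stop). It grows as the screw turns CLOCKWISE seen from above (left-hand thread); anticlockwise tightens. It starts nearly tight, turns against about 0.15 N m and stays where it is left. Bar and screw rise together, 3.1 mm per rad.
- screw_grip (a point): Centre of the screw's red grip bar, on its upright axis (jig x = +45, y = 0 mm): 54 mm long, 16 mm wide, 27 mm high, pinched across its 16 mm from above. Its length lies along the jig's x when the joint reads 0 and turns with the screw. 83.5 mm above the bench when tight, 96.5 mm when loose; under the grip is a 14 mm round shank, 19 mm clear down to a collar on the bar.
- tray: Plywood carrying tray, 224 x 204 mm (x, y), red floor 6 mm thick, walls 8 mm thick and 26 mm high. A fin handle stands in the middle: 90 mm long in x, 12 mm thick in y, its top 86 mm above the underside; pinch it across its thickness. Origin: centre of its underside. It holds four modules flat, lengthwise along x, for example with their origins at x = +-52 mm, y = +-54 mm and the blocks towards the outer ends. Mass about 0.35 kg empty.
- mat: Blue mat of the test station, 250 x 230 mm (x, y), 2 mm thick, fixed. Origin: centre of its underside. The tray belongs centred on it with its x along the mat's x, either way round.
- module0: Terminal module (may be absent: None). Black plate 90 x 36 x 6 mm (x, y, z); on it a grey block 40 x 28 mm, centred 15 mm to -x of the origin, top 42 mm above the underside, with two brass posts 11 mm higher; at the +x end (x 37 to 45 mm) a cross heel, top 14 mm above the underside. Origin: centre of the plate's underside. About 0.09 kg. Grip it across the block's 28 mm width.
- module1: Terminal module (may be absent: None), the same as module0.
- module2: Terminal module (may be absent: None), the same as module0.
- module3: Terminal module (may be absent: None), the same as module0.
- red_block: Bystander: loose red block 50 x 50 x 45 mm. Origin: centre of its underside.
- mug: Bystander: white mug, 80 mm across, 90 mm high, with a handle. Origin: centre of its underside.
- jar: Bystander: jar, 64 mm across, 85 mm high. Origin: centre of its underside.

How it is judged:
On the way, in this order (a step that is already met when the one before it is completed fails the run):
1. the clamp screw is unscrewed clockwise all the way (joint above 3.6 rad) (value of joint screw above 3.6 rad), for 0.2 s.
2. every module lies flat in the tray, while the tray is still away from the mat (x of module0 in the frame of tray between -0.085 and 0.085 m and y of module0 in the frame of tray between -0.09 and 0.09 m and z of each of module0, module1, module2, module3 in the frame of tray below 0.014 m and angle between each of module0, module1, module2, module3's own z axis and vertical below 0.2 rad and x of module1 in the frame of tray between -0.085 and 0.085 m and y of module1 in the frame of tray between -0.09 and 0.09 m and x of module2 in the frame of tray between -0.085 and 0.085 m and y of module2 in the frame of tray between -0.09 and 0.09 m and x of module3 in the frame of tray between -0.085 and 0.085 m and y of module3 in the frame of tray between -0.09 and 0.09 m and horizontal distance between tray and mat above 0.25 m), for 0.3 s.
3. the tray is lifted clear of the bench with every module in it (x of module0 in the frame of tray between -0.085 and 0.085 m and y of module0 in the frame of tray between -0.09 and 0.09 m and z of each of module0, module1, module2, module3 in the frame of tray below 0.014 m and angle between each of module0, module1, module2, module3's own z axis and vertical below 0.2 rad and x of module1 in the frame of tray between -0.085 and 0.085 m and y of module1 in the frame of tray between -0.09 and 0.09 m and x of module2 in the frame of tray between -0.085 and 0.085 m and y of module2 in the frame of tray between -0.09 and 0.09 m and x of module3 in the frame of tray between -0.085 and 0.085 m and y of module3 in the frame of tray between -0.09 and 0.09 m and height (world z) of tray above 0.02 m), for 0.3 s.
4. the loaded tray stands centred and square on the mat (x of module0 in the frame of tray between -0.085 and 0.085 m and y of module0 in the frame of tray between -0.09 and 0.09 m and z of each of module0, module1, module2, module3 in the frame of tray below 0.014 m and angle between each of module0, module1, module2, module3's own z axis and vertical below 0.2 rad and x of module1 in the frame of tray between -0.085 and 0.085 m and y of module1 in the frame of tray between -0.09 and 0.09 m and x of module2 in the frame of tray between -0.085 and 0.085 m and y of module2 in the frame of tray between -0.09 and 0.09 m and x of module3 in the frame of tray between -0.085 and 0.085 m and y of module3 in the frame of tray between -0.09 and 0.09 m and horizontal distance between tray and mat below 0.03 m and angle between the x axis of tray and the x axis of mat, either way round below 0.2 rad and height (world z) of tray below 0.007 m and angle between tray's own z axis and vertical below 0.06 rad), for 0.3 s.
At the end, for the whole second after the job is handed in: The tray rests on the mat, within 30 mm of its centre and 0.2 rad of square, with every module lying flat and right way up inside it, all at rest; the clamp screw reads below 0.4 rad (all of step 4 and value of joint screw below 0.4 rad and linear speed of each of tray, module0, module1, module2, module3 below 0.02 m/s); the robot touches nothing.
It fails at once if the tray is tipped more than 0.3 rad (angle between tray's own z axis and vertical above 0.3 rad).
It fails at once if a bystander (red block, mug, jar) is moved more than 40 mm (distance of any of red_block, mug, jar from where it was at the start of the episode above 0.04 m).
Of module0, module1, module2, module3 only 2 to 4 are there at a start; the rules pass over those that are not, and their reading is None.
At some moment in a run one of tray may be knocked a few centimetres aside while the robot is not near it.
It also fails if it takes over 210 s, if anything falls off the work surface, if the arm or the gripper's body presses on something with over 40 N, if the wrist force passes 120 N, or if a joint passes its speed limit or range.

## Working session

There is one attempt and no reset: what is moved stays moved. The work goes in short steps, Python scripts to look and compute and a tool call to move; the robot and the scene stay as the last step left them, time stands still between calls to the robot, and variables do not carry over. Pictures are saved under pics/ and viewed, about 12 in all and at most 16, crops included, and the job is handed in when it is done.

Besides the shell and the picture viewer there is one more tool, called after ">>>" by a JSON object that holds its "op" and its "data", one argument or row to a line. carry_out: Moves the arm, as the interface text tells. Its arguments: {"type":"object","properties":{"gripper":{"type":"array","items":{"type":"number"}},"travel":{"type":"array","items":{"type":"array","items":{"type":"number"}}},"twist":{"type":"array","items":{"type":"array","items":{"type":"number"}}},"grip_force":{"type":"number"}},"required":["gripper","travel","twist"]}

```bash
mkdir -p pics; cat > h.py <<'E'
import numpy as np, cv2
from scipy.spatial.transform import Rotation as R
from plant import ctrl, optics, workorder
def rot(q): return R.from_quat([q[1],q[2],q[3],q[0]])
def grab(n,name=None):
    m=optics.camera_model(n); p,d=optics.grab_frame(n)
    if name: cv2.imwrite(f'pics/{name}.png',p[...,::-1])
    return m,p,d
def cloud(m,d):
    v,u=np.mgrid[:d.shape[0],:d.shape[1]]
    c=np.stack([(u-m['cx'])/m['fx']*d,(v-m['cy'])/m['fy']*d,d],-1)
    return c@rot(m['orientation']).as_matrix().T+np.array(m['origin'])
def st():
    s=ctrl.read_state()
    e=rot(s['ee_rot']).as_matrix()
    print('t',round(s['time'],2),'pos',np.round(s['eef_pos'],4),'x',np.round(e[:,0],3),'y',np.round(e[:,1],3),'z',np.round(e[:,2],3),'F',np.round(s['ft_force'],1),'T',np.round(s['ft_torque'],2),'w',round(s['grip_width'],4),'q',np.round(s['joint_positions'],2))
    return s
E
python3 - <<'E'
from h import *
s=st()
for n in ['scene','top']:
    m,p,d=grab(n,n); print(n,m['origin'],m['fx'],rot(m['orientation']).as_matrix().round(2).tolist())
    np.savez(n,p=p,d=d,c=cloud(m,d))
E
```

```text
t 0.0 pos [ 0.2075 -0.4818  0.2305] x [0.918 0.396 0.   ] y [ 0.396 -0.918 -0.002] z [-0.001  0.002 -1.   ] F [-0.5  0.3 -0.1] T [ 0.01  0.08 -0.03] w 0.0856 q [-1.16  0.13 -0.04  1.41  0.    1.57]
scene [ 1.18979406 -0.43673769  0.67585018] 391.94292623816705 [[0.54, 0.52, -0.66], [0.84, -0.33, 0.43], [0.01, -0.79, -0.62]]
top [ 4.38928222e-01 -1.15261767e-03  1.37977382e+00] 464.8345057594839 [[-0.0, -1.0, 0.08], [-1.0, 0.0, 0.0], [-0.0, -0.08, -1.0]]
```

View pics/top.png

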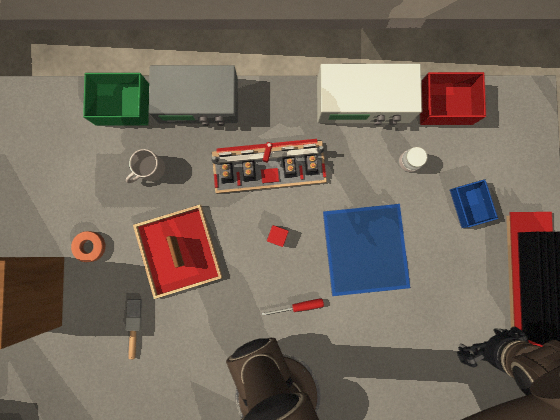

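View pics/scene.png

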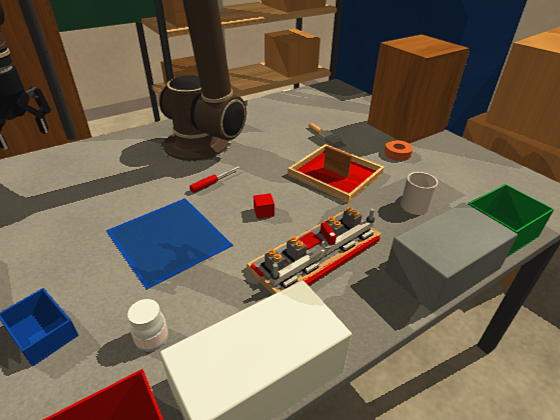

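Top view: jig at (270,165) with all four modules, blocks towards the robot; tray at (178,252) turned about 15°; mat at (367,250); red block (280,236), mug (143,165), jar (413,160). Measure from the cloud.

```bash
cat > meas.py <<'E'
from h import *
def rect(P,name,exp):
    (c,s,a)=cv2.minAreaRect(P[:,:2].astype(np.float32)*1000)
    b=cv2.boxPoints((c,s,a)); e=b[1]-b[0]; f=b[2]-b[1]
    if np.hypot(*e)<np.hypot(*f): e=f
    print(name,'c',np.round(c,1),'size',np.round(s,1),'exp',exp,'long-axis deg',round(np.degrees(np.arctan2(e[1],e[0]))%180,2),'n',len(P)); 
def scene(n='top',z=None):
    z=np.load(n+'.npz'); p,d,c=z['p'],z['d'],z['c']; ok=d>0
    hsv=cv2.cvtColor(p,cv2.COLOR_RGB2HSV); X,Y,Z=c[...,0],c[...,1],c[...,2]
    return p,c,ok,hsv,X,Y,Z
def biggest(m):
    n,l,s,_=cv2.connectedComponentsWithStats(m.astype(np.uint8)); i=1+np.argmax(s[1:,4]); return l==i
E
python3 - <<'E'
from meas import *
p,c,ok,hsv,X,Y,Z=scene()
v,u=np.mgrid[:420,:560]
def win(a,b,e,f): return (u>=a)&(u<b)&(v>=e)&(v<f)&ok
print('bench z',np.median(Z[300:330,180:230]))
mat=biggest(win(310,420,190,310)&(hsv[...,0]>95)&(hsv[...,0]<125)&(hsv[...,1]>120)); rect(c[mat],'mat',(250,230)); print(np.median(Z[mat]))
w=win(120,230,195,305)
t=biggest(w&(Z>.018)&(Z<.034)); rect(c[t],'traywall',(224,204)); t=biggest(w&(Z>.012)); 
h=biggest(w&(Z>.07)&(Z<.1)); rect(c[h],'fin',(90,12)); print(np.percentile(Z[h],[5,50,95]))
j=win(195,345,125,205)
rect(c[biggest(j&(Z>.010)&(Z<.12))],'jig',(330,126))
rect(c[j&(Z>.013)&(Z<.023)],'jigbase',(330,126))
n,l,s,_=cv2.connectedComponentsWithStats((j&(Z>.053)&(Z<.067)).astype(np.uint8))
for i in range(1,n):
    if s[i,4]>10: rect(c[l==i],f'comp z {np.median(Z[l==i]):.3f}',s[i].tolist())
g=biggest(j&(Z>.08)&(Z<.11)); rect(c[g],'grip',(54,16)); print(np.percentile(Z[g],[5,50,95]))
rb=biggest(win(255,300,215,260)&(Z>.03)); rect(c[rb],'redblock',(50,50)); print(np.median(Z[rb]))
for nm,a in (('mug',(110,190,140,195)),('jar',(390,435,140,180))):
    mm=biggest(win(*a)&(Z>.06)); rect(c[mm],nm,'')
cv2.imwrite('pics/jig.png',cv2.resize(p[125:205,195:345,::-1],(750,400),interpolation=cv2.INTER_CUBIC))
E
```

```text
bench z -4.2070863522036817e-05
mat c [ 420.9 -261.6] size [249.6 230.9] exp (250, 230) long-axis deg 5.74 n 6545
0.0017632528293483052
traywall c [416.6 293.1] size [224.  205.4] exp (224, 204) long-axis deg 16.97 n 881
fin c [416.7 293. ] size [90.  14.2] exp (90, 12) long-axis deg 17.25 n 173
[0.07367266 0.08449783 0.08971729]
jig c [670.3  27. ] size [137.2 329.3] exp (330, 126) long-axis deg 95.35 n 4933
jigbase c [669.4  26.8] size [133.8 329.6] exp (330, 126) long-axis deg 95.69 n 2626
comp z 0.060 c [670.8 -98.3] size [40.9 28. ] exp [307, 155, 11, 15, 100] long-axis deg 6.17 n 100
comp z 0.060 c [663.  -34.3] size [40.2 28.1] exp [284, 158, 11, 15, 108] long-axis deg 5.69 n 108
comp z 0.060 c [652.7  84.6] size [38.9 28.9] exp [243, 162, 11, 14, 99] long-axis deg 0.31 n 99
comp z 0.060 c [646.7 150.8] size [39.8 27.7] exp [220, 164, 11, 14, 100] long-axis deg 5.06 n 100
grip c [694.5  29.8] size [16.2 53.1] exp (54, 16) long-axis deg 165.05 n 118
[0.08570143 0.09686284 0.10222899]
redblock c [460.6   1.2] size [49.7 49.6] exp (50, 50) long-axis deg 70.22 n 303
0.04473738521615056
mug c [663.  386.2] size [81.1 98.8] exp  long-axis deg 97.62 n 336
jar c [ 682.5 -390.9] size [55. 56.] exp  long-axis deg 162.39 n 356
```

View pics/jig.png

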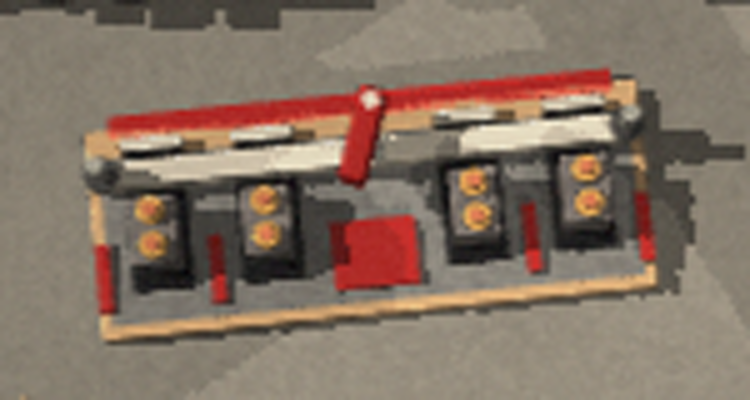

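Jig origin ≈ (650, 25) mm, yaw 5.5°; screw axis (695, 29.5) — matches the grip measurement (694.5, 29.8). The grip lies at -15°, so the joint reads about 0.36. Blocks are 40x28 at z 60 mm, as expected. Move above the screw first, then turn the wrist to leave a long clockwise range.

>>> {"op": "carry_out", "data": {
  "gripper": [40, 40, 40, 40, 40, 40, 40, 40],
  "travel": [
    [0.0406, -0.0172, 0],
    [0.0406, -0.0172, 0],
    [0.0406, -0.0172, 0],
    [0.0406, -0.0172, 0],
    [0.0406, -0.0172, 0],
    [0.0406, -0.0172, 0],
    [0.0406, -0.0172, 0],
    [0.0406, -0.0172, 0]
  ],
  "twist": [
    [0, 0, 0],
    [0, 0, 0],
    [0, 0, 0],
    [0, 0, 0],
    [0, 0, 0],
    [0, 0, 0],
    [0, 0, 0],
    [0, 0, 0]
  ]
}}

```text
time: 1.1
eef_pos: [0.4523, -0.226, 0.231]
ee_rot: [-0.0, 0.979, 0.202, -0.0]
ft_force: [0.3, -0.6, 0.4]
grip_width: 0.0339
```

>>> {"op": "carry_out", "data": {
  "gripper": [40, 40, 40, 40, 40, 40, 40, 40],
  "travel": [
    [0.0406, -0.0172, 0],
    [0.0406, -0.0172, 0],
    [0.0406, -0.0172, 0],
    [0.0406, -0.0172, 0],
    [0.0406, -0.0172, 0],
    [0.0406, -0.0172, 0],
    [0.0406, -0.0172, 0],
    [0.0406, -0.0172, 0]
  ],
  "twist": [
    [0, 0, 0],
    [0, 0, 0],
    [0, 0, 0],
    [0, 0, 0],
    [0, 0, 0],
    [0, 0, 0],
    [0, 0, 0],
    [0, 0, 0]
  ]
}}

```text
time: 2.1
eef_pos: [0.6961, 0.0288, 0.2307]
ee_rot: [-0.0, 0.979, 0.202, -0.0]
ft_force: [-0.2, -0.2, 0.6]
grip_width: 0.0342
```

>>> {"op": "carry_out", "data": {
  "gripper": [40, 40, 40, 40, 40, 40, 40, 40],
  "travel": [
    [0, 0, 0],
    [0, 0, 0],
    [0, 0, 0],
    [0, 0, 0],
    [0, 0, 0],
    [0, 0, 0],
    [0, 0, 0],
    [0, 0, 0]
  ],
  "twist": [
    [0, 0, -10],
    [0, 0, -10],
    [0, 0, -10],
    [0, 0, -10],
    [0, 0, -10],
    [0, 0, -10],
    [0, 0, -10],
    [0, 0, -10]
  ]
}}

```text
time: 3.1
eef_pos: [0.6952, 0.0276, 0.2306]
ee_rot: [-0.0, 0.618, 0.786, -0.0]
ft_force: [-0.5, 0.6, 0.2]
grip_width: 0.0342
```

```bash
python3 -c "
from h import *
st()"
```

```text
t 3.1 pos [0.6952 0.0276 0.2306] x [-0.236  0.972  0.   ] y [ 0.972  0.236 -0.001] z [-0.001 -0.    -1.   ] F [-0.5  0.6  0.2] T [ 0.   -0.01 -0.03] w 0.0342 q [0.04 0.47 0.42 1.52 0.   1.37]
```

>>> {"op": "carry_out", "data": {
  "gripper": [40, 40, 40, 40, 40, 40, 40, 40],
  "travel": [
    [0, 0, 0],
    [0, 0, 0],
    [0, 0, 0],
    [0, 0, 0],
    [0, 0, 0],
    [0, 0, 0],
    [0, 0, 0],
    [0, 0, 0]
  ],
  "twist": [
    [0, 0, -10],
    [0, 0, -10],
    [0, 0, -10],
    [0, 0, -10],
    [0, 0, -10],
    [0, 0, -10],
    [0, 0, -10],
    [0, 0, -10]
  ]
}}

```text
time: 4.1
eef_pos: [0.6952, 0.0276, 0.2305]
ee_rot: [-0.001, -0.032, 0.999, -0.0]
ft_force: [0.1, -0.2, -0.5]
grip_width: 0.0342
```

>>> {"op": "carry_out", "data": {
  "gripper": [40, 40, 40, 40, 40, 40, 40, 40],
  "travel": [
    [0, 0, 0],
    [0, 0, 0],
    [0, 0, 0],
    [0, 0, 0],
    [0, 0, 0],
    [0, 0, 0],
    [0, 0, 0],
    [0, 0, 0]
  ],
  "twist": [
    [0, 0, -10],
    [0, 0, -10],
    [0, 0, -10],
    [0, 0, -10],
    [0, 0, -10],
    [0, 0, -10],
    [0, 0, -10],
    [0, 0, -10]
  ]
}}

```text
time: 5.1
eef_pos: [0.6952, 0.0276, 0.2306]
ee_rot: [-0.0, -0.667, 0.745, 0.0]
ft_force: [0.5, 0.2, -0.4]
grip_width: 0.0342
```

>>> {"op": "carry_out", "data": {
  "gripper": [40, 40, 40, 40, 40, 40, 40, 40],
  "travel": [
    [0, 0, 0],
    [0, 0, 0],
    [0, 0, 0],
    [0, 0, 0],
    [0, 0, 0],
    [0, 0, 0],
    [0, 0, 0],
    [0, 0, 0]
  ],
  "twist": [
    [0, 0, -10.2],
    [0, 0, -10.2],
    [0, 0, -10.2],
    [0, 0, -10.2],
    [0, 0, -10.2],
    [0, 0, -10.2],
    [0, 0, -10.1],
    [0, 0, -10]
  ]
}}

```text
time: 6.1
eef_pos: [0.6952, 0.0276, 0.2306]
ee_rot: [0.0, 0.991, -0.131, -0.001]
ft_force: [-0.0, 0.4, 0.7]
grip_width: 0.0338
```

```bash
cat > wr.py <<'E'
from h import *
import sys
s=st(); m,p,d=grab('wrist',sys.argv[1]); c=cloud(m,d); np.savez('wrist',p=p,d=d,c=c)
E
python3 wr.py w1; python3 - <<'E'
from meas import *
p,c,ok,hsv,X,Y,Z=scene('wrist')
red=((hsv[...,0]<8)|(hsv[...,0]>172))&(hsv[...,1]>120)&ok
g=biggest(red&(Z>.085)&(Z<.11)); rect(c[g],'grip',(54,16)); print(np.percentile(Z[g],[5,50,95]))
n,l,s,_=cv2.connectedComponentsWithStats((ok&(Z>.055)&(Z<.065)).astype(np.uint8))
for i in range(1,n):
    if s[i,4]>200: rect(c[l==i],'blk',s[i].tolist())
E
```

```text
t 6.1 pos [0.6952 0.0276 0.2306] x [ 0.966 -0.26  -0.001] y [-0.26  -0.966  0.   ] z [-0.001 -0.    -1.   ] F [-0.   0.4  0.7] T [ 0.03 -0.02 -0.03] w 0.0338 q [ 0.04  0.47  0.42  1.52  0.   -2.84]
grip c [696.8  28.4] size [16. 54.] exp (54, 16) long-axis deg 165.68 n 1206
[0.09577102 0.0986526  0.10004972]
blk c [827.1 126.7] size [35.4 82.1] exp [82, 0, 49, 108, 502] long-axis deg 148.44 n 502
blk c [672.6 -99.4] size [39.6 28.4] exp [401, 148, 43, 52, 961] long-axis deg 5.58 n 961
blk c [664.8 -35.1] size [40.  28.1] exp [331, 175, 43, 51, 884] long-axis deg 5.83 n 884
blk c [654.6  84.6] size [40.1 28.4] exp [206, 219, 43, 47, 791] long-axis deg 4.73 n 791
blk c [649.  149.5] size [39.8 28.7] exp [141, 242, 45, 46, 778] long-axis deg 5.04 n 778
```

View pics/w1.png

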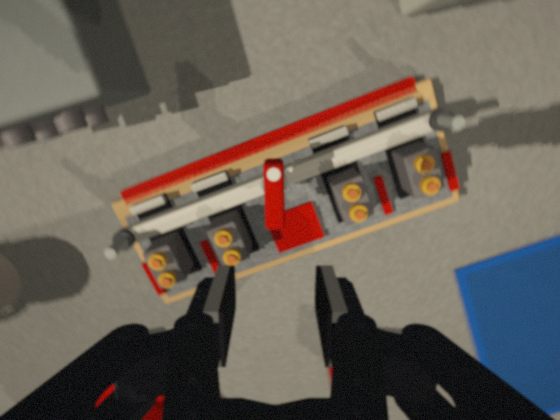

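Wrist view: red grip at (275,195), aligned with the jaws; jaw gap below it. Descend 163 mm and pinch.

>>> {"op": "carry_out", "data": {
  "gripper": [40, 40, 40, 40, 40, 40, 40, 40],
  "travel": [
    [0, -0.0015, 0.03],
    [0, 0, 0.03],
    [0, 0, 0.03],
    [0, 0, 0.025],
    [0, 0, 0.02],
    [0, 0, 0.015],
    [0, 0, 0.0125],
    [0, 0, 0]
  ],
  "twist": [
    [0, 0, 0],
    [0, 0, 0],
    [0, 0, 0],
    [0, 0, 0],
    [0, 0, 0],
    [0, 0, 0],
    [0, 0, 0],
    [0, 0, 0]
  ]
}}

```text
time: 7.15
eef_pos: [0.6953, 0.0291, 0.0677]
ee_rot: [0.0, 0.991, -0.134, -0.001]
ft_force: [0.4, 1.3, 0.3]
grip_width: 0.034
```

>>> {"op": "carry_out", "data": {
  "gripper": [0, 0, 0, 0, 0, 0, 0, 0],
  "travel": [
    [0, 0, 0],
    [0, 0, 0],
    [0, 0, 0],
    [0, 0, 0],
    [0, 0, 0],
    [0, 0, 0],
    [0, 0, 0],
    [0, 0, 0]
  ],
  "twist": [
    [0, 0, 0],
    [0, 0, 0],
    [0, 0, 0],
    [0, 0, 0],
    [0, 0, 0],
    [0, 0, 0],
    [0, 0, 0],
    [0, 0, 0]
  ],
  "grip_force": 60
}}

```text
time: 8.15
eef_pos: [0.696, 0.0282, 0.0698]
ee_rot: [0.001, 0.991, -0.134, 0.001]
ft_force: [-2.6, -4.6, 1.9]
grip_width: 0.0151
```

```bash
python3 -c "
from h import *
st()"
```

```text
t 8.15 pos [0.696  0.0282 0.0698] x [ 0.964 -0.266  0.001] y [-0.266 -0.964  0.001] z [ 0.001 -0.001 -1.   ] F [-2.6 -4.6  1.9] T [-0.81  0.4   0.16] w 0.0151 q [ 0.04  0.49  0.09  1.18 -0.   -2.83]
```

>>> {"op": "carry_out", "data": {
  "gripper": [0, 0, 0, 0, 0, 0, 0, 0],
  "travel": [
    [0, 0, -0.0005],
    [0, 0, -0.0005],
    [0, 0, -0.0005],
    [0, 0, -0.0005],
    [0, 0, -0.0005],
    [0, 0, -0.0005],
    [0, 0, -0.0005],
    [0, 0, -0.0005]
  ],
  "twist": [
    [0, 0, 9],
    [0, 0, 9],
    [0, 0, 9],
    [0, 0, 9],
    [0, 0, 9],
    [0, 0, 9],
    [0, 0, 9],
    [0, 0, 9]
  ]
}}

```text
time: 9.15
eef_pos: [0.6954, 0.0277, 0.0737]
ee_rot: [0.001, 0.721, -0.693, 0.001]
ft_force: [-3.9, -6.7, 3.5]
grip_width: 0.0151
```

```bash
python3 -c "
from h import *
st()"
```

```text
t 9.15 pos [0.6954 0.0277 0.0737] x [ 0.04  -0.999  0.002] y [-0.999 -0.04   0.   ] z [-0.    -0.002 -1.   ] F [-3.9 -6.7  3.5] T [-1.24  0.77  0.19] w 0.0151 q [ 0.04  0.49  0.1   1.19 -0.   -1.57]
```

>>> {"op": "carry_out", "data": {
  "gripper": [0, 0, 0, 0, 0, 0, 0, 0],
  "travel": [
    [0, 0, -0.0005],
    [0, 0, -0.0005],
    [0, 0, -0.0005],
    [0, 0, -0.0005],
    [0, 0, -0.0005],
    [0, 0, -0.0005],
    [0, 0, -0.0005],
    [0, 0, -0.0005]
  ],
  "twist": [
    [0, 0, 9],
    [0, 0, 9],
    [0, 0, 9],
    [0, 0, 9],
    [0, 0, 9],
    [0, 0, 9],
    [0, 0, 9],
    [0, 0, 9]
  ]
}}

```text
time: 10.15
eef_pos: [0.6947, 0.0281, 0.0775]
ee_rot: [-0.001, -0.176, 0.984, -0.001]
ft_force: [-6.8, -4.3, 4.3]
grip_width: 0.0151
```

>>> {"op": "carry_out", "data": {
  "gripper": [0, 0, 0, 0, 0, 0, 0, 0],
  "travel": [
    [0, 0, -0.0005],
    [0, 0, -0.0005],
    [0, 0, -0.0005],
    [0, 0, -0.0005],
    [0, 0, -0.0005],
    [0, 0, -0.0005],
    [0, 0, -0.0005],
    [0, 0, 0]
  ],
  "twist": [
    [0, 0, 9],
    [0, 0, 9],
    [0, 0, 9],
    [0, 0, 9],
    [0, 0, 9],
    [0, 0, 9],
    [0, 0, 9],
    [0, 0, 4]
  ]
}}

```text
time: 11.15
eef_pos: [0.6948, 0.0289, 0.0811]
ee_rot: [-0.001, 0.395, 0.919, -0.0]
ft_force: [-7.1, -3.1, 5.7]
grip_width: 0.015
```

```bash
python3 -c "
from h import *
st()"
```

```text
t 11.15 pos [0.6948 0.0289 0.0811] x [-0.688  0.726  0.001] y [ 0.726  0.688 -0.001] z [-0.001 -0.    -1.   ] F [-7.1 -3.1  5.7] T [-0.56  1.35  0.24] w 0.015 q [ 0.04  0.48  0.11  1.2  -0.    0.85]
```

Screw at about 4.05 rad. Hold, then turn back 37° (to ≈3.4 rad; the bar is still clear of the heels) so the grip bar is out of the gripper body's way; release and rise.

>>> {"op": "carry_out", "data": {
  "gripper": [0, 0, 0, 0, 0, 0, 0, 0],
  "travel": [
    [0, 0, 0],
    [0, 0, 0],
    [0, 0, 0],
    [0, 0, 0.0005],
    [0, 0, 0.0005],
    [0, 0, 0.0005],
    [0, 0, 0.0005],
    [0, 0, 0]
  ],
  "twist": [
    [0, 0, 0],
    [0, 0, 0],
    [0, 0, 0],
    [0, 0, -9],
    [0, 0, -9],
    [0, 0, -9],
    [0, 0, -9],
    [0, 0, -1]
  ]
}}

```text
time: 12.15
eef_pos: [0.6946, 0.0284, 0.0792]
ee_rot: [-0.001, 0.081, 0.997, -0.001]
ft_force: [-6.8, -3.4, 4.8]
grip_width: 0.015
```

>>> {"op": "carry_out", "data": {
  "gripper": [45, 45, 45, 45, 45, 45, 45, 45],
  "travel": [
    [0, 0, 0],
    [0, 0, 0],
    [0, 0, 0],
    [0, 0, 0],
    [0, 0, -0.04],
    [0, 0, -0.05],
    [0, 0, -0.03],
    [0, 0, 0]
  ],
  "twist": [
    [0, 0, 0],
    [0, 0, 0],
    [0, 0, 0],
    [0, 0, 0],
    [0, 0, 0],
    [0, 0, 0],
    [0, 0, -7],
    [0, 0, -7]
  ]
}}

```text
time: 13.15
eef_pos: [0.6973, 0.0292, 0.2022]
ee_rot: [0.003, -0.042, 0.999, 0.0]
ft_force: [-0.9, -0.6, -1.2]
grip_width: 0.0384
```

```bash
python3 wr.py w2; python3 - <<'E'
from meas import *
p,c,ok,hsv,X,Y,Z=scene('wrist')
red=((hsv[...,0]<8)|(hsv[...,0]>172))&(hsv[...,1]>120)&ok
g=biggest(red&(Z>.085)&(Z<.12)); rect(c[g],'grip',(54,16)); print(np.percentile(Z[g],[5,50,95]))
n,l,s,_=cv2.connectedComponentsWithStats((ok&(Z>.0585)&(Z<.065)).astype(np.uint8))
for i in range(1,n):
    if s[i,4]>200: rect(c[l==i],'blk',s[i].tolist())
E
```

```text
t 13.15 pos [0.6973 0.0292 0.2022] x [-0.996 -0.084 -0.006] y [-0.084  0.996 -0.   ] z [ 0.006  0.    -1.   ] F [-0.9 -0.6 -1.2] T [ 0.07  0.01 -0.03] w 0.0384 q [ 0.04  0.46  0.35  1.45  0.   -0.04]
grip c [695.9  28. ] size [16.1 53. ] exp (54, 16) long-axis deg 171.02 n 1631
[0.09733425 0.10822318 0.1094269 ]
blk c [664.6 -35.9] size [40.1 28.3] exp [174, 117, 41, 53, 1167] long-axis deg 5.49 n 1167
blk c [654.2  83.7] size [39.2 28.1] exp [332, 117, 39, 52, 1152] long-axis deg 4.97 n 1152
blk c [648.5 148.6] size [39.8 28.3] exp [415, 116, 43, 53, 1143] long-axis deg 4.96 n 1143
blk c [672.3 -99.7] size [40.2 28.3] exp [89, 120, 44, 53, 1123] long-axis deg 5.29 n 1123
blk c [681.6 178.8] size [18.2 20. ] exp [452, 176, 28, 26, 358] long-axis deg 166.54 n 358
blk c [ 710.7 -123.2] size [19.7 18.3] exp [69, 181, 29, 25, 359] long-axis deg 34.11 n 359
blk c [ 806.2 -152.6] size [95.1 38.7] exp [0, 282, 100, 55, 555] long-axis deg 60.19 n 555
blk c [799.9 266.1] size [ 3.6 61.6] exp [495, 319, 65, 9, 261] long-axis deg 91.72 n 261
```

View pics/w2.png

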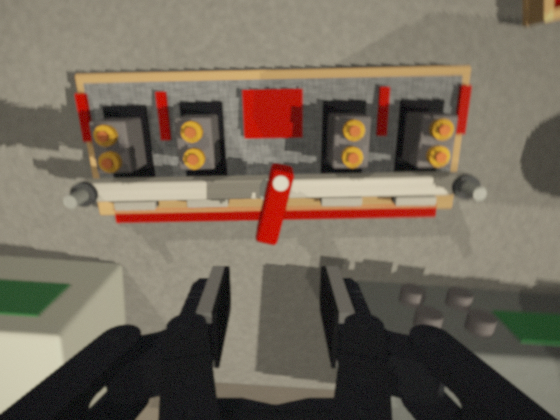

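Wrist view: bar raised, grip bar at (275,205) out of the way, blocks in line at (120,145), (200,140), (348,140), (430,140). Take module C (y≈84) first.

>>> {"op": "carry_out", "data": {
  "gripper": [48, 48, 48, 48, 48, 48, 48, 48],
  "travel": [
    [0.0131, 0.0194, 0],
    [0.0131, 0.0194, 0],
    [0.0131, 0.0194, 0],
    [0, 0, 0.04],
    [0, 0, 0.04],
    [0, 0, 0.04],
    [0, 0, 0.03],
    [0, 0, 0.019]
  ],
  "twist": [
    [0, 0, 0],
    [0, 0, 0],
    [0, 0, 0],
    [0, 0, 0],
    [0, 0, 0],
    [0, 0, 0],
    [0, 0, 0],
    [0, 0, 0]
  ]
}}

```text
time: 14.2
eef_pos: [0.6505, 0.0843, 0.0271]
ee_rot: [-0.001, -0.04, 0.999, -0.0]
ft_force: [-1.7, 0.1, 1.1]
grip_width: 0.0405
```

>>> {"op": "carry_out", "data": {
  "gripper": [0, 0, 0, 0, 0, 0, 0, 0],
  "travel": [
    [0, 0, 0],
    [0, 0, 0],
    [0, 0, 0],
    [0, 0, 0],
    [0, 0, 0],
    [0, 0, 0],
    [0, 0, 0],
    [0, 0, 0]
  ],
  "twist": [
    [0, 0, 0],
    [0, 0, 0],
    [0, 0, 0],
    [0, 0, 0],
    [0, 0, 0],
    [0, 0, 0],
    [0, 0, 0],
    [0, 0, 0]
  ],
  "grip_force": 40
}}

```text
time: 15.2
eef_pos: [0.6517, 0.0842, 0.0299]
ee_rot: [0.0, -0.04, 0.999, 0.0]
ft_force: [-5.5, 1.6, 0.2]
grip_width: 0.0275
```

```bash
python3 -c "
from h import *
st()"
```

```text
t 15.2 pos [0.6517 0.0842 0.0299] x [-0.997 -0.08  -0.   ] y [-0.08   0.997  0.   ] z [ 0.  0. -1.] F [-5.5  1.6  0.2] T [ 0.15  0.72 -0.24] w 0.0275 q [ 0.13  0.44 -0.08  1.06  0.    0.05]
```

>>> {"op": "carry_out", "data": {
  "gripper": [0, 0, 0, 0, 0, 0, 0, 0],
  "travel": [
    [0.003, 0, 0],
    [0.006, 0, 0],
    [0.008, 0, 0],
    [0.009, 0, 0],
    [0.01, 0, 0],
    [0.01, 0, 0],
    [0.008, 0, 0],
    [0, 0, 0]
  ],
  "twist": [
    [0, 0, 0],
    [0, 0, 0],
    [0, 0, 0],
    [0, 0, 0],
    [0, 0, 0],
    [0, 0, 0],
    [0, 0, 0],
    [0, 0, 0]
  ]
}}

```text
time: 16.2
eef_pos: [0.5976, 0.0796, 0.0295]
ee_rot: [-0.0, -0.04, 0.999, 0.0]
ft_force: [0.1, 0.5, -0.9]
grip_width: 0.0275
```

>>> {"op": "carry_out", "data": {
  "gripper": [0, 0, 0, 0, 0, 0, 0, 0],
  "travel": [
    [0, 0, -0.01],
    [0, 0, -0.02],
    [0, 0, -0.03],
    [0, 0, -0.03],
    [0, 0, -0.02],
    [0, 0, 0],
    [0, 0, 0],
    [0, 0, 0]
  ],
  "twist": [
    [0, 0, 0],
    [0, 0, 0],
    [0, 0, 0],
    [0, 0, 0],
    [0, 0, 0],
    [0, 0, 0],
    [0, 0, 0],
    [0, 0, 0]
  ]
}}

```text
time: 17.2
eef_pos: [0.5976, 0.0795, 0.138]
ee_rot: [-0.001, -0.04, 0.999, -0.0]
ft_force: [-0.4, -0.6, -1.1]
grip_width: 0.027
```

```bash
cat > tray.py <<'E'
from meas import *
import sys
def tray():
    m,p,d=grab('top','toplast'); np.savez('top',p=p,d=d,c=cloud(m,d))
    p,c,ok,hsv,X,Y,Z=scene()
    w=ok&(X>.25)&(X<.6)&(Y>.1)&(Y<.5)&(hsv[...,0]<30)&(Z>.018)&(Z<.034)
    w=biggest(w); rect(c[w],'wall',(224,204))
    (cc,s,a)=cv2.minAreaRect(c[w][:,:2].astype(np.float32)*1000)
    b=cv2.boxPoints((cc,s,a)); e=b[1]-b[0]; f=b[2]-b[1]
    if np.hypot(*e)<np.hypot(*f): e=f
    return np.array(cc)/1000,(np.degrees(np.arctan2(e[1],e[0]))+90)%180-90
def go(target,yaw,s):  # print tool-frame delta and twist (apply travel first)
    M=rot(s['ee_rot']).as_matrix(); d=M.T@(np.array(target)-s['eef_pos'])
    y=np.degrees(np.arctan2(M[1,0],M[0,0])); tw=-((yaw-y+180)%360-180)
    print('travel',d.round(4),'twist z',round(tw,2),'target',np.round(target,4))
if __name__=='__main__':
    s=st(); c,a=tray(); print('tray',c,a)
    sx,sy=map(float,sys.argv[1:3]); 
    r=np.radians(a); t=c+np.array([[np.cos(r),-np.sin(r)],[np.sin(r),np.cos(r)]])@np.array([sx,sy])/1000
    go([*t,float(sys.argv[3])],a+180,s)
E
python3 tray.py -61 54 0.12; python3 wr.py w3
```

```text
t 17.2 pos [0.5976 0.0795 0.138 ] x [-0.997 -0.08   0.002] y [-0.08   0.997 -0.   ] z [-0.002 -0.    -1.   ] F [-0.4 -0.6 -1.1] T [-0.01  0.06  0.02] w 0.027 q [ 0.13  0.29 -0.04  1.24  0.    0.05]
wall c [416.7 293.3] size [224.5 205.1] exp (224, 204) long-axis deg 16.94 n 760
tray [0.41674585 0.29328473] 16.93528
travel [0.2342 0.2673 0.0185] twist z -12.33 target [0.3427 0.3272 0.12  ]
t 17.25 pos [0.5976 0.0795 0.1381] x [-0.997 -0.08   0.002] y [-0.08   0.997 -0.   ] z [-0.002 -0.    -1.   ] F [-0.4 -0.1 -1.4] T [0.03 0.   0.03] w 0.0276 q [ 0.13  0.29 -0.04  1.24  0.    0.05]
```

View pics/w3.png

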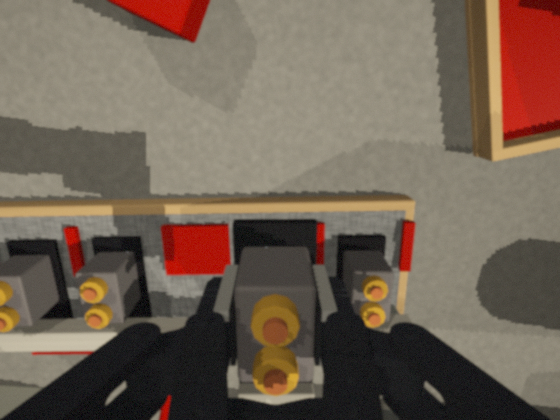

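Wrist view: module held square between the pads at (275,310), other modules undisturbed. Carry it to the tray slot.

>>> {"op": "carry_out", "data": {
  "gripper": [0, 0, 0, 0, 0, 0, 0, 0],
  "travel": [
    [0.02, 0.0234, 0],
    [0.0342, 0.0389, 0],
    [0.035, 0.04, 0],
    [0.035, 0.04, 0],
    [0.035, 0.04, 0],
    [0.035, 0.04, 0],
    [0.025, 0.028, 0],
    [0.015, 0.017, 0]
  ],
  "twist": [
    [0, 0, 0],
    [0, 0, 0],
    [0, 0, 0],
    [0, 0, 0],
    [0, 0, 0],
    [0, 0, 0],
    [0, 0, 0],
    [0, 0, 0]
  ]
}}

```text
time: 18.3
eef_pos: [0.3416, 0.3282, 0.139]
ee_rot: [-0.0, -0.041, 0.999, -0.0]
ft_force: [0.8, -0.2, -1.4]
grip_width: 0.0274
```

>>> {"op": "carry_out", "data": {
  "gripper": [0, 0, 0, 0, 0, 0, 0, 0],
  "travel": [
    [0, 0, 0],
    [0, 0, 0],
    [0, 0, 0.03],
    [0, 0, 0.03],
    [0, 0, 0.02],
    [0, 0, 0.01],
    [0, 0, 0],
    [0, 0, 0]
  ],
  "twist": [
    [0, 0, -6.2],
    [0, 0, -6.1],
    [0, 0, 0],
    [0, 0, 0],
    [0, 0, 0],
    [0, 0, 0],
    [0, 0, 0],
    [0, 0, 0]
  ]
}}

```text
time: 19.3
eef_pos: [0.3437, 0.3276, 0.0501]
ee_rot: [0.0, -0.147, 0.989, 0.0]
ft_force: [0.5, 0.6, -0.7]
grip_width: 0.0274
```

```bash
python3 tray.py -61 54 0.019
```

```text
t 19.3 pos [0.3437 0.3276 0.0501] x [-0.957 -0.291 -0.001] y [-0.291  0.957  0.001] z [ 0.001  0.001 -1.   ] F [ 0.5  0.6 -0.7] T [0.   0.03 0.06] w 0.0274 q [ 0.76  0.1  -0.48  0.99  0.    0.47]
wall c [416.7 293.4] size [224.4 205.6] exp (224, 204) long-axis deg 16.95 n 779
tray [0.41667761 0.29335553] 16.954285
travel [ 0.0012 -0.0001  0.0311] twist z -0.05 target [0.3426 0.3272 0.019 ]
```

>>> {"op": "carry_out", "data": {
  "gripper": [0, 0, 0, 0, 0, 0, 0, 0],
  "travel": [
    [0, 0, 0.012],
    [0, 0, 0.01],
    [0, 0, 0.005],
    [0, 0, 0.003],
    [0, 0, 0.001],
    [0, 0, 0.0005],
    [0, 0, 0],
    [0, 0, 0]
  ],
  "twist": [
    [0, 0, 0],
    [0, 0, 0],
    [0, 0, 0],
    [0, 0, 0],
    [0, 0, 0],
    [0, 0, 0],
    [0, 0, 0],
    [0, 0, 0]
  ]
}}

```text
time: 20.35
eef_pos: [0.3433, 0.3273, 0.018]
ee_rot: [0.0, -0.147, 0.989, 0.0]
ft_force: [-0.9, 0.2, -0.8]
grip_width: 0.0268
```

>>> {"op": "carry_out", "data": {
  "gripper": [43, 43, 43, 43, 43, 43, 43, 43],
  "travel": [
    [0, 0, 0],
    [0, 0, 0],
    [0, 0, 0],
    [0, 0, -0.03],
    [0, 0, -0.04],
    [0, 0, -0.04],
    [0, 0, -0.03],
    [0, 0, 0]
  ],
  "twist": [
    [0, 0, 0],
    [0, 0, 0],
    [0, 0, 0],
    [0, 0, 0],
    [0, 0, 0],
    [0, 0, 0],
    [0, 0, 6.1],
    [0, 0, 6.1]
  ]
}}

```text
time: 21.35
eef_pos: [0.3444, 0.3283, 0.1606]
ee_rot: [0.002, -0.039, 0.999, 0.002]
ft_force: [0.6, -0.2, -0.5]
grip_width: 0.0369
```

```bash
cat > goto.py <<'E'
from tray import *
go([float(v) for v in sys.argv[1:4]],float(sys.argv[4]),st())
E
python3 goto.py 0.6477 0.149 0.033 185.2; python3 wr.py w4
```

```text
t 21.35 pos [0.3444 0.3283 0.1606] x [-0.997 -0.079 -0.004] y [-0.079  0.997  0.003] z [ 0.004  0.003 -1.   ] F [ 0.6 -0.2 -0.5] T [-0.01 -0.05  0.  ] w 0.0369 q [ 0.76  0.04 -0.29  1.24  0.    0.68]
travel [-0.2878 -0.203   0.1281] twist z -0.69 target [0.6477 0.149  0.033 ]
t 21.35 pos [0.3444 0.3283 0.1606] x [-0.997 -0.079 -0.004] y [-0.079  0.997  0.003] z [ 0.004  0.003 -1.   ] F [ 0.6 -0.2 -0.5] T [-0.01 -0.05  0.  ] w 0.0369 q [ 0.76  0.04 -0.29  1.24  0.    0.68]
```

View pics/w4.png

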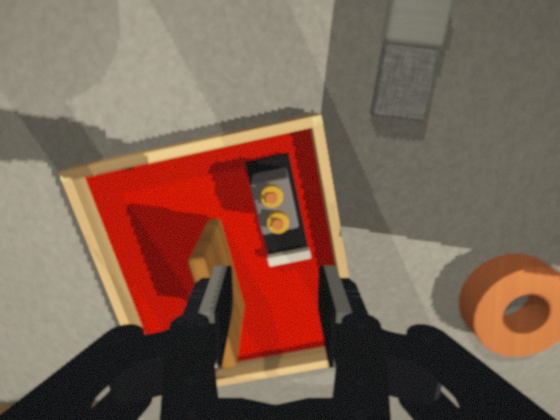

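Module C lies flat in the tray's slot (275,210). Next, module D.

>>> {"op": "carry_out", "data": {
  "gripper": [48, 48, 48, 48, 48, 48, 48, 48],
  "travel": [
    [-0.0308, -0.022, 0],
    [-0.041, -0.029, 0],
    [-0.042, -0.03, 0],
    [-0.042, -0.03, 0],
    [-0.042, -0.03, 0],
    [-0.042, -0.03, 0],
    [-0.03, -0.02, 0],
    [-0.018, -0.012, 0]
  ],
  "twist": [
    [0, 0, 0],
    [0, 0, 0],
    [0, 0, 0],
    [0, 0, 0],
    [0, 0, 0],
    [0, 0, 0],
    [0, 0, 0],
    [0, 0, -0.7]
  ]
}}

```text
time: 22.4
eef_pos: [0.6479, 0.1471, 0.1566]
ee_rot: [-0.001, -0.047, 0.999, -0.0]
ft_force: [-0.5, 0.6, 0.2]
grip_width: 0.0408
```

>>> {"op": "carry_out", "data": {
  "gripper": [48, 48, 48, 48, 48, 48, 48, 48],
  "travel": [
    [0, 0, 0.02],
    [0, 0, 0.03],
    [0, 0, 0.03],
    [0, 0, 0.02],
    [0, 0, 0.015],
    [0, 0, 0.01],
    [0, 0, 0],
    [0, 0, 0]
  ],
  "twist": [
    [0, 0, 0],
    [0, 0, 0],
    [0, 0, 0],
    [0, 0, 0],
    [0, 0, 0],
    [0, 0, 0],
    [0, 0, 0],
    [0, 0, 0]
  ]
}}

```text
time: 23.4
eef_pos: [0.6472, 0.1486, 0.0337]
ee_rot: [0.001, -0.047, 0.999, 0.0]
ft_force: [0.2, 0.1, -0.3]
grip_width: 0.041
```

```bash
python3 goto.py 0.6477 0.149 0.031 185.2
```

```text
t 23.4 pos [0.6472 0.1486 0.0337] x [-0.996 -0.094 -0.001] y [-0.094  0.996  0.   ] z [ 0.001  0.    -1.   ] F [ 0.2  0.1 -0.3] T [ 0.   -0.    0.05] w 0.041 q [ 0.23  0.45 -0.05  1.07  0.    0.13]
travel [-0.0005  0.0003  0.0027] twist z 0.22 target [0.6477 0.149  0.031 ]
```

>>> {"op": "carry_out", "data": {
  "gripper": [48, 0, 0, 0, 0, 0, 0, 0],
  "travel": [
    [0, 0, 0.003],
    [0, 0, 0],
    [0, 0, 0],
    [0, 0, 0],
    [0, 0, 0],
    [0, 0, 0],
    [0, 0, 0],
    [0, 0, 0]
  ],
  "twist": [
    [0, 0, 0],
    [0, 0, 0],
    [0, 0, 0],
    [0, 0, 0],
    [0, 0, 0],
    [0, 0, 0],
    [0, 0, 0],
    [0, 0, 0]
  ]
}}

```text
time: 24.4
eef_pos: [0.6469, 0.1486, 0.0302]
ee_rot: [0.0, -0.047, 0.999, 0.0]
ft_force: [-1.1, -0.5, 5.0]
grip_width: 0.0273
```

>>> {"op": "carry_out", "data": {
  "gripper": [0, 0, 0, 0, 0, 0, 0, 0],
  "travel": [
    [0.003, 0, 0],
    [0.006, 0, 0],
    [0.008, 0, 0],
    [0.009, 0, 0],
    [0.01, 0, 0],
    [0.01, 0, 0],
    [0.008, 0, 0],
    [0, 0, 0]
  ],
  "twist": [
    [0, 0, 0],
    [0, 0, 0],
    [0, 0, 0],
    [0, 0, 0],
    [0, 0, 0],
    [0, 0, 0],
    [0, 0, 0],
    [0, 0, 0]
  ]
}}

```text
time: 25.4
eef_pos: [0.5915, 0.1433, 0.0301]
ee_rot: [-0.001, -0.047, 0.999, 0.0]
ft_force: [-1.7, 0.2, 8.5]
grip_width: 0.0277
```

>>> {"op": "carry_out", "data": {
  "gripper": [0, 0, 0, 0, 0, 0, 0, 0],
  "travel": [
    [0, 0, -0.01],
    [0, 0, -0.02],
    [0, 0, -0.03],
    [0, 0, -0.03],
    [0, 0, -0.02],
    [0, 0, 0],
    [0, 0, 0],
    [0, 0, 0]
  ],
  "twist": [
    [0, 0, 0],
    [0, 0, 0],
    [0, 0, 0],
    [0, 0, 0],
    [0, 0, 0],
    [0, 0, 0],
    [0, 0, 0],
    [0, 0, 0]
  ]
}}

```text
time: 26.4
eef_pos: [0.592, 0.1432, 0.1382]
ee_rot: [-0.001, -0.047, 0.999, -0.0]
ft_force: [-0.3, -0.0, -1.1]
grip_width: 0.0273
```

```bash
python3 tray.py 39 54 0.05
```

```text
t 26.4 pos [0.592  0.1432 0.1382] x [-0.996 -0.094  0.003] y [-0.094  0.996 -0.   ] z [-0.003 -0.001 -1.   ] F [-0.3 -0.  -1.1] T [-0.   -0.07  0.01] w 0.0273 q [ 0.24  0.3  -0.03  1.25  0.    0.14]
wall c [406.5 327.2] size [225.7 135. ] exp (224, 204) long-axis deg 16.23 n 489
tray [0.40645667 0.32719138] 16.23204
travel [0.139  0.261  0.0885] twist z -10.83 target [0.4288 0.3899 0.05  ]
```

The wall is partly hidden by the arm (135 instead of 204), but its far edge agrees with the earlier pose, so the tray has not moved; use the earlier pose: slot (39,54) → (438.3, 356.4).

>>> {"op": "carry_out", "data": {
  "gripper": [0, 0, 0, 0, 0, 0, 0, 0],
  "travel": [
    [0.0131, 0.0218, 0],
    [0.02, 0.034, 0],
    [0.023, 0.04, 0],
    [0.023, 0.04, 0],
    [0.022, 0.037, 0],
    [0.018, 0.031, 0],
    [0.01, 0.016, 0],
    [0.004, 0.007, 0]
  ],
  "twist": [
    [0, 0, 0],
    [0, 0, 0],
    [0, 0, 0],
    [0, 0, 0],
    [0, 0, 0],
    [0, 0, 0],
    [0, 0, 0],
    [0, 0, 0]
  ]
}}

```text
time: 27.45
eef_pos: [0.4386, 0.357, 0.1394]
ee_rot: [-0.0, -0.048, 0.999, -0.0]
ft_force: [0.5, 0.1, -0.7]
grip_width: 0.0274
```

>>> {"op": "carry_out", "data": {
  "gripper": [0, 0, 0, 0, 0, 0, 0, 0],
  "travel": [
    [0, 0, 0],
    [0, 0, 0],
    [0, 0, 0.03],
    [0, 0, 0.03],
    [0, 0, 0.02],
    [0, 0, 0.01],
    [0, 0, 0],
    [0, 0, 0]
  ],
  "twist": [
    [0, 0, -5.8],
    [0, 0, -5.7],
    [0, 0, 0],
    [0, 0, 0],
    [0, 0, 0],
    [0, 0, 0],
    [0, 0, 0],
    [0, 0, 0]
  ]
}}

```text
time: 28.45
eef_pos: [0.4398, 0.3569, 0.0507]
ee_rot: [0.001, -0.147, 0.989, 0.0]
ft_force: [-0.1, -0.2, -0.7]
grip_width: 0.0276
```

```bash
python3 tray.py 39 54 0.019; python3 goto.py .4383 .3564 0.019 196.95
```

```text
t 28.45 pos [0.4398 0.3569 0.0507] x [-0.957 -0.29  -0.001] y [-0.29   0.957  0.   ] z [ 0.001  0.001 -1.   ] F [-0.1 -0.2 -0.7] T [ 0.    0.01 -0.02] w 0.0276 q [ 0.68  0.26 -0.28  1.03 -0.    0.39]
wall c [416.8 293.1] size [224.3 204.9] exp (224, 204) long-axis deg 16.93 n 745
tray [0.41678448 0.29309509] 16.926918
travel [ 0.0016 -0.0003  0.0317] twist z -0.04 target [0.4384 0.3561 0.019 ]
t 28.5 pos [0.4398 0.357  0.0509] x [-0.957 -0.291 -0.002] y [-0.291  0.957  0.001] z [ 0.001  0.001 -1.   ] F [-0.2 -0.2 -0.7] T [-0.02 -0.   -0.07] w 0.0277 q [ 0.68  0.26 -0.28  1.03 -0.    0.39]
travel [ 0.0016 -0.0002  0.0319] twist z -0.05 target [0.4383 0.3564 0.019 ]
```

>>> {"op": "carry_out", "data": {
  "gripper": [0, 0, 0, 0, 0, 0, 0, 0],
  "travel": [
    [0.0015, 0, 0.012],
    [0, 0, 0.01],
    [0, 0, 0.005],
    [0, 0, 0.003],
    [0, 0, 0.001],
    [0, 0, 0.001],
    [0, 0, 0],
    [0, 0, 0]
  ],
  "twist": [
    [0, 0, 0],
    [0, 0, 0],
    [0, 0, 0],
    [0, 0, 0],
    [0, 0, 0],
    [0, 0, 0],
    [0, 0, 0],
    [0, 0, 0]
  ]
}}

```text
time: 29.5
eef_pos: [0.4381, 0.3571, 0.0182]
ee_rot: [0.001, -0.147, 0.989, 0.001]
ft_force: [0.4, 5.1, 3.6]
grip_width: 0.0271
```

>>> {"op": "carry_out", "data": {
  "gripper": [43, 43, 43, 43, 43, 43, 43, 43],
  "travel": [
    [0, 0, 0],
    [0, 0, 0],
    [0, 0, 0],
    [0, 0, -0.03],
    [0, 0, -0.04],
    [0, 0, -0.04],
    [0, 0, -0.03],
    [0, 0, 0]
  ],
  "twist": [
    [0, 0, 0],
    [0, 0, 0],
    [0, 0, 0],
    [0, 0, 0],
    [0, 0, 0],
    [0, 0, 0],
    [0, 0, 5.7],
    [0, 0, 5.8]
  ]
}}

```text
time: 30.5
eef_pos: [0.4384, 0.3559, 0.1599]
ee_rot: [0.001, -0.045, 0.999, 0.0]
ft_force: [0.8, -0.1, -0.6]
grip_width: 0.0365
```

```bash
python3 goto.py 0.6637 -0.0356 0.033 185.3
```

```text
t 30.5 pos [0.4384 0.3559 0.1599] x [-0.996 -0.09  -0.003] y [-0.09   0.996  0.   ] z [ 0.003  0.001 -1.   ] F [ 0.8 -0.1 -0.6] T [-0.02 -0.05  0.03] w 0.0365 q [ 0.68  0.21 -0.1   1.26 -0.    0.59]
travel [-0.1887 -0.4103  0.1273] twist z -0.12 target [ 0.6637 -0.0356  0.033 ]
```

>>> {"op": "carry_out", "data": {
  "gripper": [48, 48, 48, 48, 48, 48, 48, 48],
  "travel": [
    [-0.0197, -0.0433, 0],
    [-0.025, -0.054, 0],
    [-0.026, -0.056, 0],
    [-0.026, -0.056, 0],
    [-0.026, -0.056, 0],
    [-0.026, -0.056, 0],
    [-0.024, -0.053, 0],
    [-0.016, -0.036, 0]
  ],
  "twist": [
    [0, 0, 0],
    [0, 0, 0],
    [0, 0, 0],
    [0, 0, 0],
    [0, 0, 0],
    [0, 0, 0],
    [0, 0, 0],
    [0, 0, 0]
  ]
}}

```text
time: 31.5
eef_pos: [0.6639, -0.0378, 0.1564]
ee_rot: [-0.002, -0.046, 0.999, -0.001]
ft_force: [-0.1, -0.2, -0.2]
grip_width: 0.0412
```

>>> {"op": "carry_out", "data": {
  "gripper": [48, 48, 48, 48, 48, 48, 48, 48],
  "travel": [
    [0, 0, 0],
    [0, 0, 0.02],
    [0, 0, 0.02],
    [0, 0, 0.02],
    [0, 0, 0.01],
    [0, 0, 0],
    [0, 0, 0],
    [0, 0, 0]
  ],
  "twist": [
    [0, 0, 0],
    [0, 0, 0],
    [0, 0, 0],
    [0, 0, 0],
    [0, 0, 0],
    [0, 0, 0],
    [0, 0, 0],
    [0, 0, 0]
  ]
}}

```text
time: 32.5
eef_pos: [0.6647, -0.0344, 0.0888]
ee_rot: [0.001, -0.047, 0.999, -0.0]
ft_force: [-0.2, -0.2, -0.5]
grip_width: 0.0412
```

```bash
python3 goto.py 0.6637 -0.0356 0.031 185.3
```

```text
t 32.5 pos [ 0.6647 -0.0344  0.0888] x [-0.996 -0.094 -0.001] y [-0.094  0.996 -0.   ] z [ 0.001 -0.    -1.   ] F [-0.2 -0.2 -0.5] T [ 0.05  0.02 -0.05] w 0.0412 q [-0.05  0.42  0.03  1.18 -0.   -0.15]
travel [ 0.0011 -0.0011  0.0578] twist z 0.11 target [ 0.6637 -0.0356  0.031 ]
```

>>> {"op": "carry_out", "data": {
  "gripper": [48, 48, 48, 48, 48, 0, 0, 0],
  "travel": [
    [0.001, -0.001, 0.018],
    [0, 0, 0.018],
    [0, 0, 0.013],
    [0, 0, 0.009],
    [0, 0, 0],
    [0, 0, 0],
    [0, 0, 0],
    [0, 0, 0]
  ],
  "twist": [
    [0, 0, 0],
    [0, 0, 0],
    [0, 0, 0],
    [0, 0, 0],
    [0, 0, 0],
    [0, 0, 0],
    [0, 0, 0],
    [0, 0, 0]
  ]
}}

```text
time: 33.5
eef_pos: [0.6633, -0.0353, 0.0298]
ee_rot: [0.0, -0.047, 0.999, 0.0]
ft_force: [0.5, 0.7, -1.5]
grip_width: 0.0276
```

>>> {"op": "carry_out", "data": {
  "gripper": [0, 0, 0, 0, 0, 0, 0, 0],
  "travel": [
    [0, 0, 0],
    [0, 0, 0],
    [0, 0, 0],
    [0, 0, 0],
    [0.003, 0, 0],
    [0.006, 0, 0],
    [0.008, 0, 0],
    [0.008, 0, 0]
  ],
  "twist": [
    [0, 0, 0],
    [0, 0, 0],
    [0, 0, 0],
    [0, 0, 0],
    [0, 0, 0],
    [0, 0, 0],
    [0, 0, 0],
    [0, 0, 0]
  ]
}}

```text
time: 34.5
eef_pos: [0.6376, -0.038, 0.0298]
ee_rot: [-0.0, -0.047, 0.999, 0.0]
ft_force: [-0.3, -0.9, -0.6]
grip_width: 0.0275
```

>>> {"op": "carry_out", "data": {
  "gripper": [0, 0, 0, 0, 0, 0, 0, 0],
  "travel": [
    [0.009, 0, 0],
    [0.01, 0, 0],
    [0.01, 0, 0],
    [0, 0, 0],
    [0, 0, -0.02],
    [0, 0, -0.04],
    [0, 0, -0.04],
    [0, 0, -0.01]
  ],
  "twist": [
    [0, 0, 0],
    [0, 0, 0],
    [0, 0, 0],
    [0, 0, 0],
    [0, 0, 0],
    [0, 0, 0],
    [0, 0, 0],
    [0, 0, 0]
  ]
}}

```text
time: 35.5
eef_pos: [0.6113, -0.0407, 0.1429]
ee_rot: [0.003, -0.047, 0.999, -0.0]
ft_force: [-1.3, -0.6, -0.4]
grip_width: 0.0274
```

```bash
python3 tray.py -61 -54 0.14
```

```text
t 35.5 pos [ 0.6113 -0.0407  0.1429] x [-0.996 -0.094 -0.005] y [-0.094  0.996 -0.001] z [ 0.005 -0.    -1.   ] F [-1.3 -0.6 -0.4] T [ 0.02 -0.01  0.01] w 0.0274 q [-0.07  0.3  -0.02  1.25  0.   -0.16]
wall c [418.1 287.1] size [224.5 205.3] exp (224, 204) long-axis deg 15.75 n 872
tray [0.41809991 0.28711249] 15.749466
travel [0.2118 0.2805 0.0016] twist z -10.34 target [0.374  0.2186 0.14  ]
```

The tray now measures (418,287) at 15.7° — shifted slightly. Carry over and re-measure there.

>>> {"op": "carry_out", "data": {
  "gripper": [0, 0, 0, 0, 0, 0, 0, 0],
  "travel": [
    [0.02, 0.025, 0],
    [0.03, 0.04, 0],
    [0.033, 0.044, 0],
    [0.033, 0.044, 0],
    [0.033, 0.044, 0],
    [0.03, 0.04, 0],
    [0.02, 0.027, 0],
    [0.0128, 0.0165, 0]
  ],
  "twist": [
    [0, 0, 0],
    [0, 0, 0],
    [0, 0, 0],
    [0, 0, 0],
    [0, 0, 0],
    [0, 0, 0],
    [0, 0, 0],
    [0, 0, 0]
  ]
}}

```text
time: 36.55
eef_pos: [0.3704, 0.2194, 0.1383]
ee_rot: [-0.001, -0.048, 0.999, -0.0]
ft_force: [0.1, 0.4, -1.3]
grip_width: 0.0271
```

>>> {"op": "carry_out", "data": {
  "gripper": [0, 0, 0, 0, 0, 0, 0, 0],
  "travel": [
    [0, 0, 0],
    [0, 0, 0],
    [0, 0, 0],
    [0, 0, 0],
    [0, 0, 0],
    [0, 0, 0],
    [0, 0, 0],
    [0, 0, 0]
  ],
  "twist": [
    [0, 0, -5.2],
    [0, 0, -5.1],
    [0, 0, 0],
    [0, 0, 0],
    [0, 0, 0],
    [0, 0, 0],
    [0, 0, 0],
    [0, 0, 0]
  ]
}}

```text
time: 37.55
eef_pos: [0.3723, 0.2187, 0.1399]
ee_rot: [0.0, -0.137, 0.991, 0.0]
ft_force: [0.3, 0.3, -0.8]
grip_width: 0.0276
```

```bash
python3 tray.py -61 -54 0.019; python3 wr.py w5
```

```text
t 37.55 pos [0.3723 0.2187 0.1399] x [-0.963 -0.271 -0.   ] y [-0.271  0.963  0.   ] z [ 0.  0. -1.] F [ 0.3  0.3 -0.8] T [-0.03  0.01  0.01] w 0.0276 q [ 0.53 -0.03 -0.41  1.2   0.    0.26]
wall c [418.3 286.9] size [224.4 205.1] exp (224, 204) long-axis deg 15.88 n 605
tray [0.41826221 0.28688049] 15.880127
travel [-0.0019 -0.001   0.1209] twist z -0.18 target [0.3744 0.2183 0.019 ]
t 37.6 pos [0.3722 0.2186 0.1398] x [-0.963 -0.271 -0.   ] y [-0.271  0.963 -0.   ] z [ 0.  0. -1.] F [ 0.3  0.4 -1.1] T [ 0.02 -0.02 -0.02] w 0.0276 q [ 0.53 -0.03 -0.41  1.2  -0.    0.26]
```

View pics/w5.png

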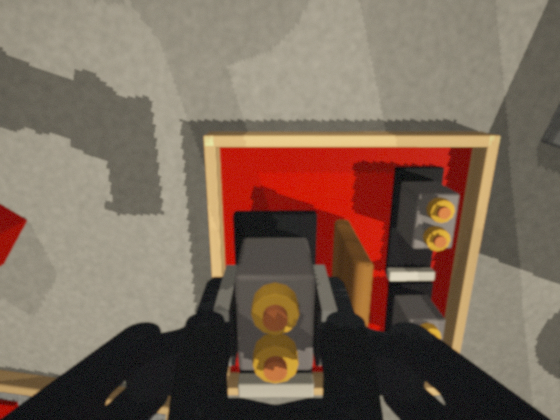

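Wrist view: held module over the empty slot between wall (215) and fin (350), the other two lying flat on the far side. Lower.

>>> {"op": "carry_out", "data": {
  "gripper": [0, 0, 0, 0, 0, 0, 0, 0],
  "travel": [
    [-0.002, -0.001, 0.02],
    [0, 0, 0.03],
    [0, 0, 0.03],
    [0, 0, 0.02],
    [0, 0, 0.012],
    [0, 0, 0.006],
    [0, 0, 0.003],
    [0, 0, 0]
  ],
  "twist": [
    [0, 0, 0],
    [0, 0, 0],
    [0, 0, 0],
    [0, 0, 0],
    [0, 0, 0],
    [0, 0, 0],
    [0, 0, 0],
    [0, 0, 0]
  ]
}}

```text
time: 38.65
eef_pos: [0.3747, 0.2184, 0.0192]
ee_rot: [0.0, -0.137, 0.991, 0.0]
ft_force: [0.1, -0.6, -0.1]
grip_width: 0.0276
```

>>> {"op": "carry_out", "data": {
  "gripper": [0, 0, 43, 43, 43, 43, 43, 43],
  "travel": [
    [0, 0, 0.001],
    [0, 0, 0],
    [0, 0, 0],
    [0, 0, 0],
    [0, 0, 0],
    [0, 0, -0.03],
    [0, 0, -0.04],
    [0, 0, -0.04]
  ],
  "twist": [
    [0, 0, 0],
    [0, 0, 0],
    [0, 0, 0],
    [0, 0, 0],
    [0, 0, 0],
    [0, 0, 0],
    [0, 0, 0],
    [0, 0, 0]
  ]
}}

```text
time: 39.65
eef_pos: [0.3742, 0.2181, 0.1289]
ee_rot: [-0.0, -0.137, 0.991, -0.0]
ft_force: [-0.1, -0.4, -0.3]
grip_width: 0.0367
```

>>> {"op": "carry_out", "data": {
  "gripper": [48, 48, 48, 48, 48, 48, 48, 48],
  "travel": [
    [0, 0, -0.03],
    [0, 0, 0],
    [0, 0, 0],
    [0, 0, 0],
    [0, 0, 0],
    [0, 0, 0],
    [0, 0, 0],
    [0, 0, 0]
  ],
  "twist": [
    [0, 0, 0],
    [0, 0, 5.1],
    [0, 0, 5.1],
    [0, 0, 0],
    [0, 0, 0],
    [0, 0, 0],
    [0, 0, 0],
    [0, 0, 0]
  ]
}}

```text
time: 40.65
eef_pos: [0.3744, 0.2182, 0.1578]
ee_rot: [0.0, -0.048, 0.999, -0.0]
ft_force: [-0.2, -0.2, -0.1]
grip_width: 0.0409
```

```bash
python3 goto.py 0.6713 -0.0996 0.031 185.4; python3 wr.py w6
```

```text
t 40.65 pos [0.3744 0.2182 0.1578] x [-0.995 -0.096 -0.   ] y [-0.096  0.995 -0.   ] z [ 0. -0. -1.] F [-0.2 -0.2 -0.1] T [ 0.   -0.02  0.02] w 0.0409 q [ 0.53 -0.04 -0.37  1.24 -0.    0.43]
travel [-0.2649 -0.3449  0.1268] twist z 0.12 target [ 0.6713 -0.0996  0.031 ]
t 40.65 pos [0.3744 0.2182 0.1578] x [-0.995 -0.096 -0.   ] y [-0.096  0.995 -0.   ] z [ 0. -0. -1.] F [-0.2 -0.2 -0.1] T [ 0.   -0.02  0.02] w 0.0409 q [ 0.53 -0.04 -0.37  1.24 -0.    0.43]
```

View pics/w6.png

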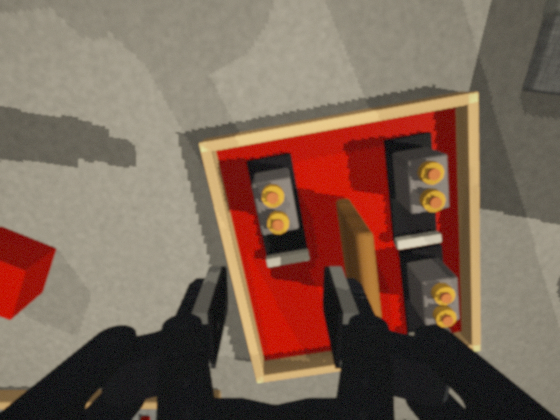

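Three modules lie flat in the tray. Now the last, A.

>>> {"op": "carry_out", "data": {
  "gripper": [48, 48, 48, 48, 48, 48, 48, 48],
  "travel": [
    [-0.025, -0.033, 0],
    [-0.036, -0.047, 0],
    [-0.037, -0.048, 0],
    [-0.037, -0.048, 0],
    [-0.037, -0.048, 0],
    [-0.037, -0.048, 0],
    [-0.034, -0.044, 0],
    [-0.022, -0.029, 0]
  ],
  "twist": [
    [0, 0, 0],
    [0, 0, 0],
    [0, 0, 0],
    [0, 0, 0],
    [0, 0, 0],
    [0, 0, 0],
    [0, 0, 0],
    [0, 0, 0]
  ]
}}

```text
time: 41.7
eef_pos: [0.6726, -0.102, 0.157]
ee_rot: [-0.0, -0.047, 0.999, -0.0]
ft_force: [-0.5, 0.8, 0.3]
grip_width: 0.0407
```

>>> {"op": "carry_out", "data": {
  "gripper": [48, 48, 48, 48, 48, 48, 48, 48],
  "travel": [
    [0, 0, 0],
    [0, 0, 0.02],
    [0, 0, 0.02],
    [0, 0, 0.02],
    [0, 0, 0.01],
    [0, 0, 0],
    [0, 0, 0],
    [0, 0, 0]
  ],
  "twist": [
    [0, 0, 0],
    [0, 0, 0],
    [0, 0, 0],
    [0, 0, 0],
    [0, 0, 0],
    [0, 0, 0],
    [0, 0, 0],
    [0, 0, 0]
  ]
}}

```text
time: 42.7
eef_pos: [0.6718, -0.0997, 0.0889]
ee_rot: [0.001, -0.048, 0.999, -0.0]
ft_force: [0.3, 0.6, 1.3]
grip_width: 0.0409
```

```bash
python3 goto.py 0.6713 -0.0996 0.030 185.4
```

```text
t 42.7 pos [ 0.6718 -0.0997  0.0889] x [-0.995 -0.096 -0.002] y [-0.096  0.995 -0.   ] z [ 0.002 -0.    -1.   ] F [0.3 0.6 1.3] T [-0.02  0.03  0.  ] w 0.0409 q [-0.15  0.45  0.07  1.2   0.   -0.24]
travel [0.0006 0.0002 0.0589] twist z 0.11 target [ 0.6713 -0.0996  0.03  ]
```

>>> {"op": "carry_out", "data": {
  "gripper": [48, 48, 48, 48, 48, 0, 0, 0],
  "travel": [
    [0, 0, 0.018],
    [0, 0, 0.018],
    [0, 0, 0.013],
    [0, 0, 0.009],
    [0, 0, 0],
    [0, 0, 0],
    [0, 0, 0],
    [0, 0, 0]
  ],
  "twist": [
    [0, 0, 0],
    [0, 0, 0],
    [0, 0, 0],
    [0, 0, 0],
    [0, 0, 0],
    [0, 0, 0],
    [0, 0, 0],
    [0, 0, 0]
  ]
}}

```text
time: 43.7
eef_pos: [0.6715, -0.0998, 0.0302]
ee_rot: [0.0, -0.048, 0.999, -0.0]
ft_force: [-0.6, 0.2, 0.2]
grip_width: 0.0275
```

>>> {"op": "carry_out", "data": {
  "gripper": [0, 0, 0, 0, 0, 0, 0, 0],
  "travel": [
    [0, 0, 0],
    [0, 0, 0],
    [0, 0, 0],
    [0, 0, 0],
    [0.003, 0, 0],
    [0.006, 0, 0],
    [0.008, 0, 0],
    [0.008, 0, 0]
  ],
  "twist": [
    [0, 0, 0],
    [0, 0, 0],
    [0, 0, 0],
    [0, 0, 0],
    [0, 0, 0],
    [0, 0, 0],
    [0, 0, 0],
    [0, 0, 0]
  ]
}}

```text
time: 44.7
eef_pos: [0.6462, -0.1022, 0.0301]
ee_rot: [0.0, -0.048, 0.999, -0.0]
ft_force: [2.3, 0.6, 4.8]
grip_width: 0.0276
```

>>> {"op": "carry_out", "data": {
  "gripper": [0, 0, 0, 0, 0, 0, 0, 0],
  "travel": [
    [0.009, 0, 0],
    [0.01, 0, 0],
    [0.01, 0, 0],
    [0, 0, 0],
    [0, 0, -0.02],
    [0, 0, -0.04],
    [0, 0, -0.04],
    [0, 0, -0.01]
  ],
  "twist": [
    [0, 0, 0],
    [0, 0, 0],
    [0, 0, 0],
    [0, 0, 0],
    [0, 0, 0],
    [0, 0, 0],
    [0, 0, 0],
    [0, 0, 0]
  ]
}}

```text
time: 45.7
eef_pos: [0.6171, -0.1051, 0.1411]
ee_rot: [0.0, -0.048, 0.999, -0.0]
ft_force: [-0.8, -0.1, -0.8]
grip_width: 0.0273
```

```bash
python3 tray.py 39 -54 0.14
```

```text
t 45.7 pos [ 0.6171 -0.1051  0.1411] x [-0.995 -0.096 -0.   ] y [-0.096  0.995 -0.   ] z [ 0. -0. -1.] F [-0.8 -0.1 -0.8] T [-0.04  0.04  0.04] w 0.0273 q [-0.17  0.33  0.02  1.26 -0.   -0.26]
wall c [418.  287.5] size [224.4 205.6] exp (224, 204) long-axis deg 15.81 n 874
tray [0.41795416 0.28749451] 15.814911
travel [0.1126 0.3638 0.0009] twist z -10.32 target [0.4702 0.2462 0.14  ]
```

>>> {"op": "carry_out", "data": {
  "gripper": [0, 0, 0, 0, 0, 0, 0, 0],
  "travel": [
    [0.01, 0.033, 0],
    [0.016, 0.052, 0],
    [0.017, 0.055, 0],
    [0.017, 0.055, 0],
    [0.017, 0.055, 0],
    [0.017, 0.053, 0],
    [0.012, 0.038, 0],
    [0.007, 0.023, 0]
  ],
  "twist": [
    [0, 0, 0],
    [0, 0, 0],
    [0, 0, 0],
    [0, 0, 0],
    [0, 0, 0],
    [0, 0, 0],
    [0, 0, 0],
    [0, 0, 0]
  ]
}}

```text
time: 46.75
eef_pos: [0.4675, 0.2473, 0.1371]
ee_rot: [-0.002, -0.049, 0.999, -0.001]
ft_force: [-1.0, -0.2, -1.5]
grip_width: 0.0276
```

>>> {"op": "carry_out", "data": {
  "gripper": [0, 0, 0, 0, 0, 0, 0, 0],
  "travel": [
    [0, 0, 0],
    [0, 0, 0],
    [0, 0, 0],
    [0, 0, 0],
    [0, 0, 0],
    [0, 0, 0],
    [0, 0, 0],
    [0, 0, 0]
  ],
  "twist": [
    [0, 0, -5.2],
    [0, 0, -5.1],
    [0, 0, 0],
    [0, 0, 0],
    [0, 0, 0],
    [0, 0, 0],
    [0, 0, 0],
    [0, 0, 0]
  ]
}}

```text
time: 47.75
eef_pos: [0.4702, 0.2465, 0.1399]
ee_rot: [0.0, -0.137, 0.991, 0.0]
ft_force: [-1.0, 0.3, -1.3]
grip_width: 0.0277
```

```bash
python3 tray.py 39 -54 0.019
```

```text
t 47.75 pos [0.4702 0.2465 0.1399] x [-0.962 -0.272 -0.   ] y [-0.272  0.962 -0.   ] z [ 0.  0. -1.] F [-1.   0.3 -1.3] T [-0.05 -0.04  0.02] w 0.0277 q [ 0.48  0.15 -0.21  1.21 -0.    0.21]
wall c [434.4 229. ] size [224.1  85.4] exp (224, 204) long-axis deg 15.47 n 349
tray [0.43441968 0.22900839] 15.4664
travel [ 0.0005 -0.0613  0.1209] twist z 0.33 target [0.4864 0.1874 0.019 ]
```

>>> {"op": "carry_out", "data": {
  "gripper": [0, 0, 0, 0, 0, 0, 0, 0],
  "travel": [
    [0, 0, 0.02],
    [0, 0, 0.03],
    [0, 0, 0.03],
    [0, 0, 0.02],
    [0, 0, 0.012],
    [0, 0, 0.006],
    [0, 0, 0.003],
    [0, 0, 0]
  ],
  "twist": [
    [0, 0, 0],
    [0, 0, 0],
    [0, 0, 0],
    [0, 0, 0],
    [0, 0, 0],
    [0, 0, 0],
    [0, 0, 0],
    [0, 0, 0]
  ]
}}

```text
time: 48.8
eef_pos: [0.4715, 0.2458, 0.0198]
ee_rot: [0.001, -0.137, 0.991, -0.001]
ft_force: [2.7, -5.3, 1.4]
grip_width: 0.0273
```

>>> {"op": "carry_out", "data": {
  "gripper": [0, 0, 43, 43, 43, 43, 43, 43],
  "travel": [
    [0, 0, 0.001],
    [0, 0, 0],
    [0, 0, 0],
    [0, 0, 0],
    [0, 0, 0],
    [0, 0, -0.03],
    [0, 0, -0.04],
    [0, 0, -0.04]
  ],
  "twist": [
    [0, 0, 0],
    [0, 0, 0],
    [0, 0, 0],
    [0, 0, 0],
    [0, 0, 0],
    [0, 0, 0],
    [0, 0, 0],
    [0, 0, 0]
  ]
}}

```text
time: 49.8
eef_pos: [0.4703, 0.2466, 0.1294]
ee_rot: [0.0, -0.137, 0.991, 0.0]
ft_force: [0.3, 0.1, -0.3]
grip_width: 0.0368
```

>>> {"op": "carry_out", "data": {
  "gripper": [40, 40, 40, 40, 40, 40, 40, 40],
  "travel": [
    [0, 0, -0.02],
    [-0.0375, -0.03, -0.02],
    [-0.0375, -0.03, 0],
    [-0.0375, -0.03, 0],
    [0, 0, 0],
    [0, 0, 0],
    [0, 0, 0],
    [0, 0, 0]
  ],
  "twist": [
    [0, 0, 0],
    [0, 0, 0],
    [0, 0, 0],
    [0, 0, 0],
    [0, 0, 0],
    [0, 0, 0],
    [0, 0, 0],
    [0, 0, 0]
  ]
}}

```text
time: 50.8
eef_pos: [0.6021, 0.1912, 0.1683]
ee_rot: [0.0, -0.138, 0.99, 0.0]
ft_force: [-0.4, -0.2, 0.3]
grip_width: 0.0344
```

```bash
python3 tray.py 0 0 0.15; python3 wr.py w7;python3 - <<'E'
from meas import *
for n in ('top','wrist'):
    p,c,ok,hsv,X,Y,Z=scene(n)
    w=ok&(X>.25)&(X<.6)&(Y>.1)&(Y<.5)
    g=biggest(w&(Z>.075)&(Z<.09)&(hsv[...,0]<30)); rect(c[g],'fin',(90,12))
    k,l,s,_=cv2.connectedComponentsWithStats((w&(Z>.043)&(Z<.053)&(hsv[...,1]<90)).astype(np.uint8))
    for i in range(1,k):
        if s[i,4]>40: rect(c[l==i],n+' blk',s[i].tolist()); print(np.median(Z[l==i]).round(4))
E
```

```text
t 50.8 pos [0.6021 0.1912 0.1683] x [-0.962 -0.273 -0.001] y [-0.273  0.962  0.   ] z [ 0.  0. -1.] F [-0.4 -0.2  0.3] T [-0.03 -0.02 -0.01] w 0.0344 q [0.31 0.33 0.09 1.32 0.   0.03]
wall c [393.2 367.1] size [225.7  61.7] exp (224, 204) long-axis deg 14.67 n 354
tray [0.39319745 0.36709265] 14.66684
travel [0.1529 0.2263 0.0183] twist z 1.21 target [0.3932 0.3671 0.15  ]
t 50.85 pos [0.6023 0.1911 0.1683] x [-0.962 -0.273 -0.   ] y [-0.273  0.962  0.   ] z [ 0.  0. -1.] F [-0.1 -0.6 -0.2] T [ 0.    0.01 -0.  ] w 0.0341 q [0.31 0.33 0.09 1.32 0.   0.03]Traceback (most recent call last):
  File "<stdin>", line 5, in <module>
  File "meas.py", line 12, in biggest
    n,l,s,_=cv2.connectedComponentsWithStats(m.astype(np.uint8)); i=1+np.argmax(s[1:,4]); return l==i
                                                                      ~~~~~~~~~^^^^^^^^^
    return _wrapfunc(a, 'argmax', axis=axis, out=out, **kwds)
    return bound(*args, **kwds)
ValueError: attempt to get argmax of an empty sequence
```

View pics/w7.png

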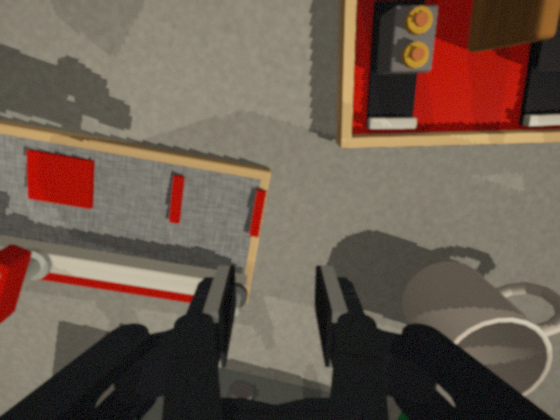

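View off the tray; move to look at it squarely (tray's corner at (345,140), mug (480,320) standing off to the side).

>>> {"op": "carry_out", "data": {
  "gripper": [40, 40, 40, 40, 40, 40, 40, 40],
  "travel": [
    [0, 0, -0.03],
    [0, 0, -0.03],
    [0.005, 0.024, 0],
    [0.005, 0.024, 0],
    [0.005, 0.024, 0],
    [0.005, 0.024, 0],
    [0.005, 0.024, 0],
    [0, 0, 0]
  ],
  "twist": [
    [0, 0, 0],
    [0, 0, 0],
    [0, 0, 0],
    [0, 0, 0],
    [0, 0, 0],
    [0, 0, 0],
    [0, 0, 0],
    [0, 0, 0]
  ]
}}

```text
time: 51.9
eef_pos: [0.5452, 0.3006, 0.228]
ee_rot: [0.0, -0.139, 0.99, 0.0]
ft_force: [-0.3, -0.7, -0.6]
grip_width: 0.0341
```

```bash
python3 wr.py w8;cat > chk.py <<'E'
from meas import *
import sys
for n in sys.argv[1:]:
    p,c,ok,hsv,X,Y,Z=scene(n)
    Zb=np.where(ok,Z,0)
    try:
        g=biggest(ok&(Z>.075)&(Z<.092)&(hsv[...,0]<30)&(hsv[...,1]>60)&(X<.6)); rect(c[g],n+' fin',(90,12)); print(np.median(Z[g]))
    except ValueError: print('no fin')
    k,l,s,_=cv2.connectedComponentsWithStats((ok&(Z>.043)&(Z<.053)&(X<.62)).astype(np.uint8))
    for i in range(1,k):
        if s[i,4]>60: rect(c[l==i],n+' blk',s[i].tolist()); print(np.median(Z[l==i]).round(4))
E
python3 chk.py wrist
```

```text
t 51.9 pos [0.5452 0.3006 0.228 ] x [-0.961 -0.275 -0.   ] y [-0.275  0.961  0.   ] z [ 0.  0. -1.] F [-0.3 -0.7 -0.6] T [-0.01  0.03  0.02] w 0.0341 q [0.5  0.32 0.19 1.45 0.   0.23]
wrist fin c [432.  297.6] size [57.9 12.3] exp (90, 12) long-axis deg 17.25 n 1554
0.08657858645945207
wrist blk c [430.8 291. ] size [63.1  0.9] exp [303, 0, 2, 87, 87] long-axis deg 18.12 n 87
0.0483
wrist blk c [437.1 362.3] size [39.9 28.8] exp [365, 52, 37, 53, 1118] long-axis deg 18.76 n 1118
0.0489
wrist blk c [472.4 247.2] size [39.4 28.1] exp [220, 56, 36, 51, 1096] long-axis deg 16.37 n 1096
0.0489
```

View pics/w8.png

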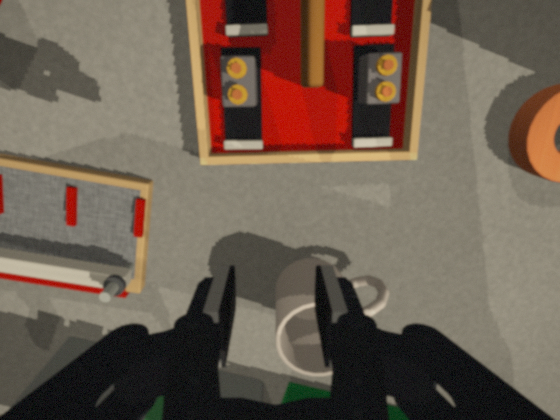

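Wrist view: all four modules in the tray (blocks at (240,80), (378,78), heels of the other two at (245,30), (372,30)). The tray's y reading disagrees with the earlier one by 5 mm; move the arm aside and re-measure from the top.

>>> {"op": "carry_out", "data": {
  "gripper": [40, 40, 40, 40, 40, 40, 40, 40],
  "travel": [
    [0.02, -0.04, 0],
    [0.025, -0.05, 0],
    [0.025, -0.05, 0],
    [0.02, -0.04, 0],
    [0.014, -0.02, 0],
    [0, 0, 0],
    [0, 0, 0],
    [0, 0, 0]
  ],
  "twist": [
    [0, 0, 0],
    [0, 0, 0],
    [0, 0, 0],
    [0, 0, 0],
    [0, 0, 0],
    [0, 0, 0],
    [0, 0, 0],
    [0, 0, 0]
  ]
}}

```text
time: 52.95
eef_pos: [0.5009, 0.0792, 0.2277]
ee_rot: [-0.0, -0.138, 0.99, 0.0]
ft_force: [-0.2, 0.3, -0.8]
grip_width: 0.0341
```

```bash
python3 tray.py 0 0 0.15; python3 chk.py top
```

```text
t 52.95 pos [0.5009 0.0792 0.2277] x [-0.962 -0.273  0.   ] y [-0.273  0.962  0.   ] z [-0.  0. -1.] F [-0.2  0.3 -0.8] T [ 0.06 -0.03 -0.01] w 0.0341 q [ 0.16  0.09 -0.09  1.39  0.   -0.12]
wall c [408.9 315.8] size [225.3 160.7] exp (224, 204) long-axis deg 16.81 n 570
tray [0.40890894 0.31575101] 16.810059
travel [0.0238 0.2527 0.0777] twist z -0.95 target [0.4089 0.3158 0.15  ]
top fin c [299.8 630.7] size [197.7   7.4] exp (90, 12) long-axis deg 0.37 n 217
0.0838141957278622
top blk c [ 553.6 -570.4] size [120.2  93.7] exp [455, 180, 43, 47, 270] long-axis deg 15.83 n 270
0.0481
top blk c [460.6   1.3] size [49.7 49.6] exp [267, 225, 21, 21, 233] long-axis deg 70.03 n 233
0.0456
top blk c [435.6 363.1] size [40.5 27.7] exp [144, 237, 14, 15, 83] long-axis deg 19.83 n 83
0.0479
top blk c [ 310.7 -696.8] size [142.    6.4] exp [521, 263, 6, 52, 100] long-axis deg 0.32 n 100
0.0482
top blk c [345.2 329.5] size [39.4 30.1] exp [155, 269, 13, 16, 90] long-axis deg 16.02 n 90
0.0478
```

Far wall edge gives the tray at ≈(416, 293.5), 16.9° — agreeing with the wrist view. Move over the fin.

>>> {"op": "carry_out", "data": {
  "gripper": [55, 55, 55, 55, 55, 55, 55, 55],
  "travel": [
    [0.004, 0.04, 0],
    [0.005, 0.05, 0],
    [0.005, 0.05, 0],
    [0.005, 0.05, 0],
    [0.0042, 0.0393, 0],
    [0, 0, 0.04],
    [0, 0, 0.04],
    [0, 0, 0]
  ],
  "twist": [
    [0, 0, 0],
    [0, 0, 0],
    [0, 0, 0],
    [0, 0, 0],
    [0, 0, 0],
    [0, 0, -0.6],
    [0, 0, -0.5],
    [0, 0, 0]
  ]
}}

```text
time: 54.0
eef_pos: [0.4137, 0.2923, 0.1449]
ee_rot: [-0.003, -0.148, 0.989, -0.001]
ft_force: [-0.3, -0.4, 0.6]
grip_width: 0.0473
```

```bash
python3 goto.py .416 .2935 0.046 196.9; python3 tray.py 0 0 .046
```

```text
t 54.0 pos [0.4137 0.2923 0.1449] x [-0.956 -0.292  0.006] y [-0.292  0.956 -0.002] z [-0.005 -0.004 -1.   ] F [-0.3 -0.4  0.6] T [0.03 0.04 0.  ] w 0.0473 q [ 0.62  0.11 -0.25  1.22  0.    0.32]
travel [-0.0031  0.0006  0.0989] twist z 0.09 target [0.416  0.2935 0.046 ]
t 54.0 pos [0.4137 0.2923 0.1449] x [-0.956 -0.292  0.006] y [-0.292  0.956 -0.002] z [-0.005 -0.004 -1.   ] F [-0.3 -0.4  0.6] T [0.03 0.04 0.  ] w 0.0473 q [ 0.62  0.11 -0.25  1.22  0.    0.32]
wall c [416.3 293.8] size [224.6 204. ] exp (224, 204) long-axis deg 17.46 n 598
tray [0.41625336 0.29381094] 17.45533
travel [-0.0034  0.0009  0.0989] twist z -0.47 target [0.4163 0.2938 0.046 ]
```

>>> {"op": "carry_out", "data": {
  "gripper": [55, 55, 55, 55, 55, 55, 55, 55],
  "travel": [
    [-0.003, 0.001, 0.02],
    [0, 0, 0.025],
    [0, 0, 0.025],
    [0, 0, 0.018],
    [0, 0, 0.01],
    [0, 0, 0],
    [0, 0, 0],
    [0, 0, 0]
  ],
  "twist": [
    [0, 0, -0.4],
    [0, 0, 0],
    [0, 0, 0],
    [0, 0, 0],
    [0, 0, 0],
    [0, 0, 0],
    [0, 0, 0],
    [0, 0, 0]
  ]
}}

```text
time: 55.05
eef_pos: [0.4189, 0.295, 0.0507]
ee_rot: [0.001, -0.15, 0.989, 0.0]
ft_force: [-0.8, -1.3, -0.9]
grip_width: 0.0468
```

>>> {"op": "carry_out", "data": {
  "gripper": [0, 0, 0, 0, 0, 0, 0, 0],
  "travel": [
    [0, 0, 0],
    [0, 0, 0],
    [0, 0, 0],
    [0, 0, 0],
    [0, 0, 0],
    [0, 0, 0],
    [0, 0, 0],
    [0, 0, 0]
  ],
  "twist": [
    [0, 0, 0],
    [0, 0, 0],
    [0, 0, 0],
    [0, 0, 0],
    [0, 0, 0],
    [0, 0, 0],
    [0, 0, 0],
    [0, 0, 0]
  ],
  "grip_force": 100
}}

```text
time: 56.05
eef_pos: [0.4186, 0.2945, 0.0502]
ee_rot: [0.0, -0.15, 0.989, -0.0]
ft_force: [-0.4, -3.1, 5.6]
grip_width: 0.0108
```

>>> {"op": "carry_out", "data": {
  "gripper": [0, 0, 0, 0, 0, 0, 0, 0],
  "travel": [
    [0, 0, 0],
    [0, 0, 0],
    [0, 0, -0.005],
    [0, 0, -0.01],
    [0, 0, -0.012],
    [0, 0, -0.008],
    [0, 0, 0],
    [0, 0, 0]
  ],
  "twist": [
    [0, 0, 0],
    [0, 0, 0],
    [0, 0, 0],
    [0, 0, 0],
    [0, 0, 0],
    [0, 0, 0],
    [0, 0, 0],
    [0, 0, 0]
  ]
}}

```text
time: 57.05
eef_pos: [0.4183, 0.2945, 0.0846]
ee_rot: [-0.0, -0.15, 0.989, -0.0]
ft_force: [-3.4, -2.8, -7.8]
grip_width: 0.0104
```

```bash
python3 - <<'E'
from meas import *
st()
for n in('scene','top'):
    m,p,d=grab(n,n+'2'); np.savez(n,p=p,d=d,c=cloud(m,d))
p,c,ok,hsv,X,Y,Z=scene('scene')
w=ok&(X>.25)&(X<.6)&(Y>.13)&(Y<.46)&(hsv[...,0]<30)&(Z>.03)&(Z<.075)&(hsv[...,1]<160)
P=c[biggest(w)]; lo=P[P[:,2]>np.percentile(P[:,2],30)]
cv2.imwrite('pics/sc2.png',cv2.resize(p[120:220,260:420,::-1],(800,500),interpolation=cv2.INTER_CUBIC))
E
```

```text
t 57.05 pos [0.4183 0.2945 0.0846] x [-0.955 -0.297  0.   ] y [-0.297  0.955 -0.   ] z [-0. -0. -1.] F [-3.4 -2.8 -7.8] T [-0.1   1.32  0.12] w 0.0104 q [ 0.61  0.14 -0.35  1.08  0.    0.31]
```

View pics/sc2.png

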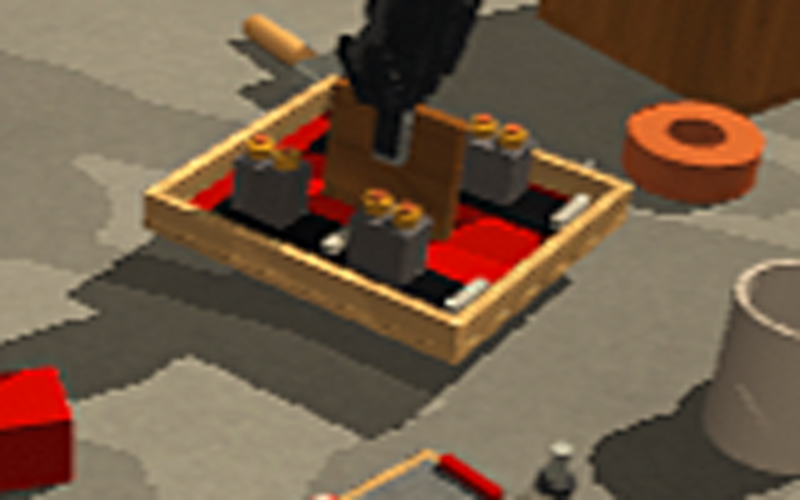

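Scene crop: tray hangs level from the fin, clear of the bench, modules flat. Raise to clear the red block and carry to the mat.

>>> {"op": "carry_out", "data": {
  "gripper": [0, 0, 0, 0, 0, 0, 0, 0],
  "travel": [
    [0, 0, -0.005],
    [0, 0, -0.01],
    [0, 0, -0.015],
    [0, 0, -0.015],
    [0, 0, -0.01],
    [0, 0, -0.005],
    [0, 0, 0],
    [0, 0, 0]
  ],
  "twist": [
    [0, 0, 0],
    [0, 0, 0],
    [0, 0, 0],
    [0, 0, 0],
    [0, 0, 0],
    [0, 0, 0],
    [0, 0, 0],
    [0, 0, 0]
  ]
}}

```text
time: 58.15
eef_pos: [0.4181, 0.2944, 0.1443]
ee_rot: [-0.0, -0.15, 0.989, -0.0]
ft_force: [0.8, -0.3, -8.1]
grip_width: 0.0105
```

>>> {"op": "carry_out", "data": {
  "gripper": [0, 0, 0, 0, 0, 0, 0, 0],
  "travel": [
    [0.0035, -0.0117, 0],
    [0.0071, -0.0235, 0],
    [0.0106, -0.0352, 0],
    [0.0118, -0.0391, 0],
    [0.0118, -0.0391, 0],
    [0.0118, -0.0391, 0],
    [0.0118, -0.0391, 0],
    [0.0118, -0.0391, 0]
  ],
  "twist": [
    [0, 0, 0],
    [0, 0, 0],
    [0, 0, 0],
    [0, 0, 0],
    [0, 0, 0],
    [0, 0, 0],
    [0, 0, 0],
    [0, 0, 0]
  ]
}}

```text
time: 59.15
eef_pos: [0.4201, 0.015, 0.1447]
ee_rot: [-0.0, -0.15, 0.989, -0.0]
ft_force: [0.8, 0.6, -7.5]
grip_width: 0.0109
```

>>> {"op": "carry_out", "data": {
  "gripper": [0, 0, 0, 0, 0, 0, 0, 0],
  "travel": [
    [0.0118, -0.0391, 0],
    [0.0118, -0.0391, 0],
    [0.0118, -0.0391, 0],
    [0.0118, -0.0391, 0],
    [0.0118, -0.0391, 0],
    [0.0106, -0.0352, 0],
    [0.0071, -0.0235, 0],
    [0.0035, -0.0117, 0]
  ],
  "twist": [
    [0, 0, 0],
    [0, 0, 0],
    [0, 0, 0],
    [0, 0, 0],
    [0, 0, 0],
    [0, 0, 0],
    [0, 0, 0],
    [0, 0, 0]
  ]
}}

```text
time: 60.15
eef_pos: [0.4225, -0.2621, 0.1444]
ee_rot: [-0.0, -0.15, 0.989, 0.0]
ft_force: [-0.3, -1.1, -7.4]
grip_width: 0.0108
```

>>> {"op": "carry_out", "data": {
  "gripper": [0, 0, 0, 0, 0, 0, 0, 0],
  "travel": [
    [0, 0, 0],
    [0, 0, 0],
    [0, 0, 0],
    [0, 0, 0],
    [0, 0, 0],
    [0, 0, 0],
    [0, 0, 0],
    [0, 0, 0]
  ],
  "twist": [
    [0, 0, 1.5],
    [0, 0, 2.8],
    [0, 0, 3],
    [0, 0, 2.8],
    [0, 0, 1.5],
    [0, 0, 0],
    [0, 0, 0],
    [0, 0, 0]
  ]
}}

```text
time: 61.15
eef_pos: [0.4234, -0.2607, 0.1448]
ee_rot: [-0.0, -0.05, 0.999, 0.0]
ft_force: [-1.4, -0.2, -8.5]
grip_width: 0.0104
```

```bash
python3 goto.py .4233 -.2612 0.053 185.74; python3 - <<'E'
from meas import *
m,p,d=grab('top','topc'); np.savez('top',p=p,d=d,c=cloud(m,d))
p,c,ok,hsv,X,Y,Z=scene()
w=ok&(X>.25)&(X<.6)&(Y>-.45)&(Y<-.1)&(hsv[...,0]<30)&(Z>.108)&(Z<.13)
rect(c[biggest(w)],'wall',(224,204)); print(np.percentile(Z[biggest(w)],[5,50,95]))
mat=ok&(Z<.01)&(X>.25)&(X<.6)&(Y>-.45)&(Y<-.08)&(hsv[...,0]>95)&(hsv[...,0]<125)&(hsv[...,1]>120); rect(c[mat],'mat',(250,230))
E
```

```text
t 61.15 pos [ 0.4234 -0.2607  0.1448] x [-0.995 -0.1    0.   ] y [-0.1    0.995  0.   ] z [-0.  0. -1.] F [-1.4 -0.2 -8.5] T [ 0.02 -0.06  0.04] w 0.0104 q [-0.55  0.09 -0.27  1.21  0.   -0.65]
travel [ 0.0002 -0.0005  0.0918] twist z -0.02 target [ 0.4233 -0.2612  0.053 ]
wall c [ 421.1 -259.4] size [224.  204.5] exp (224, 204) long-axis deg 5.75 n 685
[0.11198542 0.11965888 0.12407118]
mat c [ 421.2 -259.8] size [249.3 227.3] exp (250, 230) long-axis deg 5.73 n 739
```

Tray over the mat within 2 mm and 0.1°. Lower.

>>> {"op": "carry_out", "data": {
  "gripper": [0, 0, 0, 0, 0, 0, 0, 0],
  "travel": [
    [0, -0.001, 0.007],
    [0, 0, 0.013],
    [0, 0, 0.015],
    [0, 0, 0.015],
    [0, 0, 0.013],
    [0, 0, 0.01],
    [0, 0, 0.007],
    [0, 0, 0.004]
  ],
  "twist": [
    [0, 0, 0],
    [0, 0, 0],
    [0, 0, 0],
    [0, 0, 0],
    [0, 0, 0],
    [0, 0, 0],
    [0, 0, 0],
    [0, 0, 0]
  ]
}}

```text
time: 62.2
eef_pos: [0.4235, -0.2618, 0.0605]
ee_rot: [-0.0, -0.05, 0.999, 0.0]
ft_force: [0.1, 0.3, -8.1]
grip_width: 0.0105
```

>>> {"op": "carry_out", "data": {
  "gripper": [0, 0, 0, 0, 0, 0, 0, 0],
  "travel": [
    [0, 0, 0.003],
    [0, 0, 0.002],
    [0, 0, 0.002],
    [0, 0, 0.001],
    [0, 0, 0.001],
    [0, 0, 0],
    [0, 0, 0],
    [0, 0, 0]
  ],
  "twist": [
    [0, 0, 0],
    [0, 0, 0],
    [0, 0, 0],
    [0, 0, 0],
    [0, 0, 0],
    [0, 0, 0],
    [0, 0, 0],
    [0, 0, 0]
  ]
}}

```text
time: 63.2
eef_pos: [0.4237, -0.2619, 0.0521]
ee_rot: [0.0, -0.05, 0.999, -0.0]
ft_force: [0.7, 0.7, -3.0]
grip_width: 0.0107
```

```bash
python3 -c "
from h import *
st()"
```

```text
t 63.2 pos [ 0.4237 -0.2619  0.0521] x [-0.995 -0.099 -0.   ] y [-0.099  0.995 -0.   ] z [ 0. -0. -1.] F [ 0.7  0.7 -3. ] T [ 0.17  0.25 -0.03] w 0.0107 q [-0.55  0.14 -0.42  1.01  0.   -0.65]
```

>>> {"op": "carry_out", "data": {
  "gripper": [0, 0, 45, 45, 45, 45, 45, 45],
  "travel": [
    [0, 0, 0.0007],
    [0, 0, 0],
    [0, 0, 0],
    [0, 0, 0],
    [0, 0, 0],
    [0, 0, 0],
    [0, 0, -0.02],
    [0, 0, -0.04]
  ],
  "twist": [
    [0, 0, 0],
    [0, 0, 0],
    [0, 0, 0],
    [0, 0, 0],
    [0, 0, 0],
    [0, 0, 0],
    [0, 0, 0],
    [0, 0, 0]
  ]
}}

```text
time: 64.2
eef_pos: [0.4224, -0.2611, 0.1102]
ee_rot: [-0.002, -0.05, 0.999, 0.001]
ft_force: [0.0, -0.5, 0.1]
grip_width: 0.0386
```

>>> {"op": "carry_out", "data": {
  "gripper": [45, 45, 45, 45, 45, 45, 45, 45],
  "travel": [
    [0, 0, -0.05],
    [0, 0, -0.05],
    [-0.02, 0.0175, 0],
    [-0.035, 0.0305, 0],
    [-0.0425, 0.0375, 0],
    [-0.0425, 0.0375, 0],
    [-0.0425, 0.0375, 0],
    [-0.0425, 0.0375, 0]
  ],
  "twist": [
    [0, 0, 0],
    [0, 0, 0],
    [0, 0, 0],
    [0, 0, 0],
    [0, 0, 0],
    [0, 0, 0],
    [0, 0, 0],
    [0, 0, 0]
  ]
}}

```text
time: 65.2
eef_pos: [0.6289, -0.0409, 0.2111]
ee_rot: [0.0, -0.05, 0.999, -0.0]
ft_force: [1.1, 0.0, 0.1]
grip_width: 0.0384
```

>>> {"op": "carry_out", "data": {
  "gripper": [45, 45, 45, 45, 45, 45, 45, 45],
  "travel": [
    [-0.0425, 0.0375, 0],
    [-0.0215, 0.0185, 0],
    [-0.01, 0.008, 0],
    [0, 0, 0],
    [0, 0, 0],
    [0, 0, 0],
    [0, 0, 0],
    [0, 0, 0]
  ],
  "twist": [
    [0, 0, 0],
    [0, 0, 0],
    [0, 0, 0],
    [0, 0, 7.4],
    [0, 0, 7.3],
    [0, 0, 0],
    [0, 0, 0],
    [0, 0, 0]
  ]
}}

```text
time: 66.2
eef_pos: [0.6949, 0.0283, 0.2113]
ee_rot: [0.0, 0.078, 0.997, 0.0]
ft_force: [0.3, 0.5, -0.2]
grip_width: 0.0384
```

```bash
python3 goto.py .6952 .0283 0.077 171; python3 wr.py w9; python3 - <<'E'
from meas import *
p,c,ok,hsv,X,Y,Z=scene('wrist')
red=((hsv[...,0]<8)|(hsv[...,0]>172))&(hsv[...,1]>120)&ok
g=biggest(red&(Z>.085)&(Z<.12)); rect(c[g],'grip',(54,16)); print(np.percentile(Z[g],[5,50,95]))
m,p,d=grab('top','topd'); np.savez('top',p=p,d=d,c=cloud(m,d))
p,c,ok,hsv,X,Y,Z=scene()
W=ok&(X>.25)&(X<.6)&(Y>-.45)&(Y<-.08)
w=W&(hsv[...,0]<30)&(Z>.02)&(Z<.037)
rect(c[biggest(w)],'wall',(224,204)); print(np.percentile(Z[biggest(w)],[5,50,95]))
k,l,s,_=cv2.connectedComponentsWithStats((W&(Z>.045)&(Z<.056)&(hsv[...,1]<100)).astype(np.uint8))
for i in range(1,k):
    if s[i,4]>40: rect(c[l==i],'blk',(40,28)); print(np.median(Z[l==i]).round(4))
E
```

```text
t 66.2 pos [0.6949 0.0283 0.2113] x [-0.988  0.156 -0.   ] y [0.156 0.988 0.   ] z [ 0.  0. -1.] F [ 0.3  0.5 -0.2] T [ 0.03 -0.01 -0.03] w 0.0384 q [ 0.04  0.47  0.37  1.48 -0.    0.2 ]
travel [-0.0003  0.      0.1343] twist z 0.05 target [0.6952 0.0283 0.077 ]
t 66.2 pos [0.6949 0.0283 0.2113] x [-0.988  0.156 -0.   ] y [0.156 0.988 0.   ] z [ 0.  0. -1.] F [ 0.3  0.5 -0.2] T [ 0.03 -0.01 -0.03] w 0.0384 q [ 0.04  0.47  0.37  1.48 -0.    0.2 ]
grip c [695.8  28.2] size [15.5 53.1] exp (54, 16) long-axis deg 170.51 n 1493
[0.09926346 0.10826278 0.10957613]
wall c [ 421.5 -261.1] size [224.1 205.3] exp (224, 204) long-axis deg 5.68 n 870
[0.02189911 0.02739011 0.03216979]
blk c [ 455.4 -198.3] size [39.5 28.5] exp (40, 28) long-axis deg 7.63 n 78
0.0495
blk c [ 457.5 -316.2] size [37.2 28.2] exp (40, 28) long-axis deg 0.35 n 74
0.0489
blk c [ 366.7 -214.3] size [39.8 28.4] exp (40, 28) long-axis deg 10.0 n 78
0.0496
blk c [ 366.8 -314.1] size [37.  28.1] exp (40, 28) long-axis deg 0.46 n 73
0.0489
```

Tray centred on the mat within 1 mm, square, blocks at 48 mm + mat. Now tighten the screw (anticlockwise).

>>> {"op": "carry_out", "data": {
  "gripper": [45, 45, 45, 45, 45, 45, 45, 0],
  "travel": [
    [0, 0, 0.03],
    [0, 0, 0.035],
    [0, 0, 0.03],
    [0, 0, 0.02],
    [0, 0, 0.012],
    [0, 0, 0.006],
    [0, 0, 0],
    [0, 0, 0]
  ],
  "twist": [
    [0, 0, 0],
    [0, 0, 0],
    [0, 0, 0],
    [0, 0, 0],
    [0, 0, 0],
    [0, 0, 0],
    [0, 0, 0],
    [0, 0, 0]
  ],
  "grip_force": 60
}}

```text
time: 67.3
eef_pos: [0.6955, 0.0286, 0.0791]
ee_rot: [0.001, 0.078, 0.997, 0.0]
ft_force: [-0.3, 0.2, -0.7]
grip_width: 0.0215
```

>>> {"op": "carry_out", "data": {
  "gripper": [0, 0, 0, 0, 0, 0, 0, 0],
  "travel": [
    [0, 0, 0],
    [0, 0, 0],
    [0, 0, 0],
    [0, 0, 0],
    [0, 0, 0],
    [0, 0, 0],
    [0, 0, 0.0005],
    [0, 0, 0.0005]
  ],
  "twist": [
    [0, 0, 0],
    [0, 0, 0],
    [0, 0, 0],
    [0, 0, 0],
    [0, 0, 0],
    [0, 0, 0],
    [0, 0, -9],
    [0, 0, -9]
  ]
}}

```text
time: 68.3
eef_pos: [0.6955, 0.0284, 0.0783]
ee_rot: [0.001, -0.081, 0.997, -0.0]
ft_force: [-1.0, -1.7, 5.7]
grip_width: 0.0151
```

>>> {"op": "carry_out", "data": {
  "gripper": [0, 0, 0, 0, 0, 0, 0, 0],
  "travel": [
    [0, 0, 0.0005],
    [0, 0, 0.0005],
    [0, 0, 0.0005],
    [0, 0, 0.0005],
    [0, 0, 0.0005],
    [0, 0, 0.0005],
    [0, 0, 0.0005],
    [0, 0, 0.0005]
  ],
  "twist": [
    [0, 0, -9],
    [0, 0, -9],
    [0, 0, -9],
    [0, 0, -9],
    [0, 0, -9],
    [0, 0, -9],
    [0, 0, -9],
    [0, 0, -9]
  ]
}}

```text
time: 69.3
eef_pos: [0.6953, 0.0286, 0.0744]
ee_rot: [0.001, -0.651, 0.759, -0.0]
ft_force: [-1.7, -2.0, 6.0]
grip_width: 0.0152
```

```bash
python3 -c "
from h import *
st()"
```

```text
t 69.3 pos [0.6953 0.0286 0.0744] x [-0.151 -0.988 -0.   ] y [-0.988  0.151 -0.001] z [ 0.001  0.    -1.   ] F [-1.7 -2.   6. ] T [-0.19  0.51 -0.14] w 0.0152 q [ 0.04  0.48  0.1   1.18  0.   -1.38]
```

>>> {"op": "carry_out", "data": {
  "gripper": [0, 0, 0, 0, 0, 0, 0, 0],
  "travel": [
    [0, 0, 0.0005],
    [0, 0, 0.0005],
    [0, 0, 0.0005],
    [0, 0, 0.0005],
    [0, 0, 0.0005],
    [0, 0, 0.0005],
    [0, 0, 0.0005],
    [0, 0, 0]
  ],
  "twist": [
    [0, 0, -9],
    [0, 0, -9],
    [0, 0, -9],
    [0, 0, -9],
    [0, 0, -9],
    [0, 0, -9],
    [0, 0, -6],
    [0, 0, 0]
  ]
}}

```text
time: 70.3
eef_pos: [0.6951, 0.0285, 0.0711]
ee_rot: [-0.0, 0.943, -0.333, 0.001]
ft_force: [-3.5, -2.0, 8.2]
grip_width: 0.015
```

>>> {"op": "carry_out", "data": {
  "gripper": [45, 45, 45, 45, 45, 45, 45, 45],
  "travel": [
    [0, 0, 0],
    [0, 0, 0],
    [0, 0, 0],
    [0, 0, 0],
    [0, 0, -0.03],
    [0, 0, -0.03],
    [0, 0, 0],
    [0, 0, 0]
  ],
  "twist": [
    [0, 0, 0],
    [0, 0, 0],
    [0, 0, 0],
    [0, 0, 0],
    [0, 0, 0],
    [0, 0, 0],
    [0, 0, 10],
    [0, 0, 10]
  ]
}}

```text
time: 71.3
eef_pos: [0.6953, 0.0287, 0.1302]
ee_rot: [-0.0, 0.869, -0.495, 0.0]
ft_force: [0.6, 0.2, -1.0]
grip_width: 0.0387
```

>>> {"op": "carry_out", "data": {
  "gripper": [45, 45, 45, 45, 45, 45, 45, 45],
  "travel": [
    [0, 0, 0],
    [0, 0, 0],
    [0, 0, 0],
    [0, 0, 0],
    [0, 0, 0],
    [0, 0, 0],
    [0, 0, 0],
    [0, 0, 0]
  ],
  "twist": [
    [0, 0, 10],
    [0, 0, 10],
    [0, 0, 10],
    [0, 0, 10],
    [0, 0, 10],
    [0, 0, 10],
    [0, 0, 10],
    [0, 0, 10]
  ]
}}

```text
time: 72.3
eef_pos: [0.695, 0.0287, 0.1294]
ee_rot: [-0.0, -0.348, 0.938, 0.0]
ft_force: [1.0, -0.4, 0.2]
grip_width: 0.0387
```

>>> {"op": "carry_out", "data": {
  "gripper": [45, 45, 45, 45, 45, 45, 45, 45],
  "travel": [
    [0, 0, 0],
    [0, 0, 0],
    [0, 0, 0],
    [0, 0, 0],
    [0, 0, 0],
    [0, 0, 0],
    [0, 0, 0],
    [0, 0, 0]
  ],
  "twist": [
    [0, 0, 10],
    [0, 0, 10],
    [0, 0, 10],
    [0, 0, 10],
    [0, 0, 10],
    [0, 0, 10],
    [0, 0, 10],
    [0, 0, 10]
  ]
}}

```text
time: 73.3
eef_pos: [0.695, 0.0287, 0.1294]
ee_rot: [-0.0, 0.336, 0.942, -0.0]
ft_force: [-0.5, 0.3, -0.4]
grip_width: 0.0383
```

```bash
python3 goto.py .6953 .0285 0.071 141.3; python3 wr.py w10; python3 - <<'E'
from meas import *
p,c,ok,hsv,X,Y,Z=scene('wrist')
red=((hsv[...,0]<8)|(hsv[...,0]>172))&(hsv[...,1]>120)&ok
g=biggest(red&(Z>.08)&(Z<.12)); rect(c[g],'grip',(54,16)); print(np.percentile(Z[g],[5,50,95]))
E
```

```text
t 73.3 pos [0.695  0.0287 0.1294] x [-0.774  0.634  0.   ] y [ 0.634  0.774 -0.   ] z [-0.  0. -1.] F [-0.5  0.3 -0.4] T [-0.01  0.01 -0.04] w 0.0383 q [0.04 0.47 0.2  1.3  0.   0.73]
travel [-0.0004  0.0001  0.0584] twist z -0.62 target [0.6953 0.0285 0.071 ]
t 73.3 pos [0.695  0.0287 0.1294] x [-0.774  0.634  0.   ] y [ 0.634  0.774 -0.   ] z [-0.  0. -1.] F [-0.5  0.3 -0.4] T [-0.01  0.01 -0.04] w 0.0383 q [0.04 0.47 0.2  1.3  0.   0.73]
grip c [695.7  28.7] size [15.6 53. ] exp (54, 16) long-axis deg 140.49 n 2769
[0.09002712 0.10016199 0.10132797]
```

Grip at 140.5° → screw ≈0.78 rad left; regrasp and turn 43°.

>>> {"op": "carry_out", "data": {
  "gripper": [45, 45, 45, 45, 45, 0, 0, 0],
  "travel": [
    [0, 0, 0.02],
    [0, 0, 0.02],
    [0, 0, 0.012],
    [0, 0, 0.006],
    [0, 0, 0],
    [0, 0, 0],
    [0, 0, 0],
    [0, 0, 0]
  ],
  "twist": [
    [0, 0, 0],
    [0, 0, 0],
    [0, 0, 0],
    [0, 0, 0],
    [0, 0, 0],
    [0, 0, 0],
    [0, 0, 0],
    [0, 0, 0]
  ]
}}

```text
time: 74.35
eef_pos: [0.6952, 0.0284, 0.0726]
ee_rot: [0.001, 0.334, 0.943, 0.0]
ft_force: [-2.4, -2.1, 4.2]
grip_width: 0.0148
```

>>> {"op": "carry_out", "data": {
  "gripper": [0, 0, 0, 0, 0, 0, 0, 0],
  "travel": [
    [0, 0, 0],
    [0, 0, 0],
    [0, 0, 0],
    [0, 0, 0.0005],
    [0, 0, 0.0005],
    [0, 0, 0.0005],
    [0, 0, 0.0005],
    [0, 0, 0.0002]
  ],
  "twist": [
    [0, 0, 0],
    [0, 0, 0],
    [0, 0, 0],
    [0, 0, -9],
    [0, 0, -9],
    [0, 0, -9],
    [0, 0, -9],
    [0, 0, -6]
  ]
}}

```text
time: 75.35
eef_pos: [0.6953, 0.0284, 0.0704]
ee_rot: [0.001, -0.028, 1.0, -0.0]
ft_force: [-2.7, -1.5, 4.8]
grip_width: 0.0151
```

>>> {"op": "carry_out", "data": {
  "gripper": [0, 0, 45, 45, 45, 45, 45, 45],
  "travel": [
    [0, 0, 0],
    [0, 0, 0],
    [0, 0, 0],
    [0, 0, 0],
    [0, 0, 0],
    [0, 0, -0.03],
    [0, 0, -0.05],
    [0, 0, -0.05]
  ],
  "twist": [
    [0, 0, 0],
    [0, 0, 0],
    [0, 0, 0],
    [0, 0, 0],
    [0, 0, 0],
    [0, 0, 0],
    [0, 0, 0],
    [0, 0, 0]
  ]
}}

```text
time: 76.35
eef_pos: [0.6947, 0.0287, 0.2003]
ee_rot: [-0.0, -0.026, 1.0, 0.0]
ft_force: [0.8, 0.3, 0.3]
grip_width: 0.0386
```

```bash
python3 wr.py w11; python3 - <<'E'
from meas import *
p,c,ok,hsv,X,Y,Z=scene('wrist')
red=((hsv[...,0]<8)|(hsv[...,0]>172))&(hsv[...,1]>120)&ok
g=biggest(red&(Z>.08)&(Z<.12)); rect(c[g],'grip',(54,16)); print(np.percentile(Z[g],[5,50,95]))
m,p,d=grab('top','tope'); np.savez('top',p=p,d=d,c=cloud(m,d))
p,c,ok,hsv,X,Y,Z=scene()
W=ok&(X>.25)&(X<.6)&(Y>-.45)&(Y<-.08)
w=W&(hsv[...,0]<30)&(Z>.02)&(Z<.037)
rect(c[biggest(w)],'wall',(224,204))
v,u=np.mgrid[:420,:560]
rb=biggest(ok&(u>255)&(u<300)&(v>215)&(v<260)&(Z>.03)); rect(c[rb],'redblock was 460.6 1.2',(50,50))
for nm,a in (('mug was 663 386',(110,190,140,195)),('jar was 682.5 -390.9',(390,435,140,180))):
    mm=biggest(ok&(u>=a[0])&(u<a[1])&(v>=a[2])&(v<a[3])&(Z>.06)); rect(c[mm],nm,'')
E
```

```text
t 76.35 pos [0.6947 0.0287 0.2003] x [-0.999 -0.053  0.001] y [-0.053  0.999  0.   ] z [-0.001  0.    -1.   ] F [0.8 0.3 0.3] T [ 0.04 -0.04 -0.  ] w 0.0386 q [ 0.04  0.46  0.35  1.45  0.   -0.01]
grip c [696.2  27.9] size [53.6 15.9] exp (54, 16) long-axis deg 3.15 n 1499
[0.09333631 0.09788202 0.09907295]
wall c [ 421.7 -261. ] size [224.3 205.7] exp (224, 204) long-axis deg 5.46 n 868
redblock was 460.6 1.2 c [447.8  -1.4] size [66.2 67.7] exp (50, 50) long-axis deg 179.95 n 1879
mug was 663 386 c [662.9 388.2] size [ 79.  101.8] exp  long-axis deg 98.57 n 332
jar was 682.5 -390.9 c [ 682.6 -389.9] size [56.  57.3] exp  long-axis deg 161.71 n 363
```

View pics/tope.png

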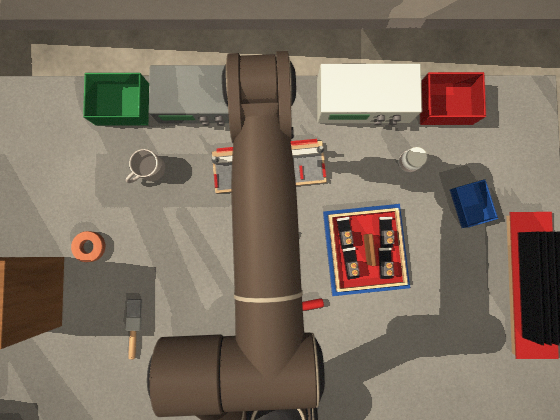

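Final picture: tray centred on the mat at (367,250) with four upright modules, mug and jar in place, red block under the arm (hidden). Check the red block from the scene camera, then hand in.

```bash
python3 - <<'E'
from meas import *
m,p,d=grab('scene'); c=cloud(m,d); hsv=cv2.cvtColor(p,cv2.COLOR_RGB2HSV)
Z=c[...,2]; r=(d>0)&(abs(c[...,0]-.46)<.09)&(abs(c[...,1])<.09)&(Z>.04)&(Z<.05)&(hsv[...,1]>120)
rect(c[r],'redblock top, was 460.6 1.2',(50,50))
workorder.finish_job()
E
```

```text
redblock top, was 460.6 1.2 c [461.5  -2.6] size [49.4 53.5] exp (50, 50) long-axis deg 159.81 n 222
the job is handed in; nothing more can be done
```

The job is done and handed in at about 76 s of the 210 s allowed. The hand-in reports no verdict.

I unscrewed the clamp to about 4.05 rad, then eased it back to about 3.4 rad so its grip bar cleared the gripper. All four modules came out under the bar and went flat into the tray. I carried the tray level to the mat and screwed the clamp down again.

**Last checks:**
- **Tray:** it sits about 1 mm from the mat's centre and 0.3° off square. After release the blocks measured 49–50 mm above the bench, the height for modules lying flat in the tray on the mat.
- **Clamp screw:** it reads about 0.04 rad, worked out from the grip bar's angle.
- **Bystanders:** the mug and jar are within 2 mm of their starting readings. The arm hid the red block from the top camera, which gave a false size there. The scene camera puts it within 4 mm of its start, which is its measuring error.
- **Robot:** the gripper is open and the arm is clear of everything.

**Disagreement:** while I was loading modules, the tray's position readings shifted about 6 mm and later came back. I don't know whether it was knocked or nudged during placing. I measured it again before placing the later modules and before lifting it.

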